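# Lay the child's and the visitor's morning drink sets

### The job

Lay out two morning drink sets from the stock on the ledge. Child's set, on the paddle-shaped board: the steel sippy cup centred on the large round cork inset and the red scoop with its bowl centred on the small round one. Visitor's set, on the plain rectangular board: the bamboo coaster centred on and lengthwise along the rectangular inset, the larger of the two upturned glasses centred on the coaster and still upside down, and the frosted cup centred on the round inset; set everything down level without tipping anything over, and leave the small glass, the spice jar and the ramekin where they stand.

Things in the scene. Friction and masses are not known exactly. Their poses are not given: they have to be found in the camera images.
- sippy_center (a point): Stainless steel toddler's sippy cup with white press-button lid, upright. 63 mm across (widest at the lid's foot, steel wall 62 mm and straight), 96 mm high in all: steel to 70 mm, lid narrowing to 88 mm, then button and spout on top. Its z axis points up, origin of this point on its axis half-way up, 48 mm above its foot.
- frosted_center (a point): Frosted plastic cup, open mouth up. 58 mm across at the foot, 62 mm at the rim, 72 mm high, wall 3 mm. Its z axis points up, origin of this point on its axis half-way up, 36 mm above its foot.
- tumbler_center (a point): Glass tumbler standing upside down on its mouth: the larger of the two upturned glasses. 56 mm across at the mouth (below), 52 mm at the closed end (above), 74 mm high. Its z axis points up, origin of this point on its axis half-way up, 37 mm above its mouth.
- coaster_center (a point): Bamboo coaster, a flat rectangular slab 90 mm along its x axis, 64 mm along its y axis, 12 mm thick. z up; this point is its very centre, 6 mm above its underside. It starts with its x axis within 0.25 rad of world x.
- scoop_center (a point): Red plastic measuring scoop: open round bowl 36 mm (foot) to 38 mm (rim) across, 28 mm high, standing on its flat foot; a level handle 10 mm wide, 4 mm thick, flush with the rim, runs along -x to 61 mm from the bowl's axis. z up; this point is on the bowl's axis 14 mm above the foot. Its x starts within 0.25 rad of world x (handle towards the robot).
- paddle_board: Child's board: fixed, dark wood, 10 mm thick, z up, origin on the underside. Blade from x -100 to +120 mm, 130 mm wide in y; a grip 45 mm wide sticks out along -x to -165 mm. Nearly flush pale cork insets: large round, 72 mm, centred at x +60, y 0 mm (sippy cup); small round, 48 mm, at x -50, y 0 (scoop bowl; handle any way that clears the cup, best along -x). Its x is within 0.25 rad of world x.
- plain_board: Visitor's board: fixed, dark wood, rectangular, 260 mm (x) by 140 mm (y), 10 mm thick, z up, origin at the centre of the underside. Nearly flush pale cork insets: rectangular 96 by 70 mm, long side along x, centred at x -60, y 0 mm (coaster, tumbler upon it); round, 70 mm, at x +65, y 0 (frosted cup). Its x is within 0.25 rad of world x.
- shot_center (a point): Small glass, also upside down, 44 mm across at the mouth, 38 mm on top, 50 mm high; not wanted, to be left alone. Point on its axis 25 mm up.
- jar_center (a point): Small amber glass spice jar with aluminium lid, 48 mm across, 62 mm high; to be left alone. Point on its axis 31 mm up.
- ramekin_center (a point): White ceramic ramekin, 60 mm across at the foot, 70 mm at the rim, 38 mm high; to be left alone. Point on its axis 19 mm up. (Unlisted kitchen equipment stands farther out, beyond x = 0.8 m and beyond 0.58 m to either side, none higher than 0.21 m.)

How it is judged:
By the outcome, as a careful person would: the job done as asked, in the order asked, and still so for the second after the job is handed in, with the robot touching nothing.
It also fails if it takes over 144 s, if anything falls off the work surface, if the arm or the gripper's body presses on something with over 40 N, if the wrist force passes 120 N, or if a joint passes its speed limit or range.

### The arm

A 6-joint arm with a two-finger parallel gripper is mounted at the origin on the work surface. World frame = base frame: x ahead of the robot, y to its left, z up, the work surface at z = 0. Lengths are in m, angles in rad, forces in N, time in s.
With the tool pointing down it reaches from about 0.225 to 0.875 m from the base axis. Payload 3.4 kg.
Tool frame: the origin (TCP) lies at the very end of the fingers, on their centre line; the grasp point (between the pads) lies 19 mm behind it (manip.hold_point_z is the distance from the TCP to the grasp point, in m); z points along the fingers, x is the direction in which the jaws open and shut, and the axes are right-handed (so a half turn about z gives the same grasp; the last joint's range is limited). The gripper opens to 85 mm and grips with 20 to 120 N. Pads are 22 mm wide; open, the fingers measure 114 mm over their backs; the gripper's body (76 mm by 85 mm) begins 54 mm behind the grasp point. The pads swing forward as they close: fully open they stand 13 mm farther back than shut.
Start: joints at [-1.249, 0.276, 1.505, -0, 1.361, -0.121], TCP at [0.246, -0.52, 0.231] pointing down, gripper open.
Joint ranges: [-2.89, 2.89], [-0.75, 2.08], [0.22, 2.7], [-1.18, 4.32], [0.11, 2.71], [-2.7, 2.7]. Speed limits (rad/s): [2.57, 2.57, 3.14, 3.14, 3.14, 3.14].

### API

Orientations are given as a unit quaternion [w, x, y, z].
In Python, from rig import manip gives the robot as it stands.
- The arm moves only by the tool apply_moves, never from a script. Its argument "commands" is one flat list of numbers, 6 for each row, row after row: the shift along the tool's x, y, z normalised to -1 to 1, where 1 is 0.03 m, then the turn, a rotation vector about the tool's x, y, z normalised to -1 to 1, where 1 is 0.15 rad. A call has 1 to 20 rows; each row shifts and turns the commanded pose from where the row before left it, along the tool's axes as they then stand; what a row does not reach is not made up. A row lasts 1/10 s, in which the tool goes at most 50 mm and 8.59 degrees, less where a joint would pass 70% of its speed; a pose out of reach is approached as far as the arm can. A call with a number of a shift or a turn outside -1 to 1 is refused whole. A call with a gripper value outside its range is refused whole. "jaw" is the opening, from -1 (shut) to 1 (fully open), set as the call begins (left out, the last holds). The fingers move at their own pace and stop on an object; "newtons" is the grip in N (left out, the last holds). Time passes only in rows, so rows that do not move let the fingers close. It gives the time, the measured TCP pose, the force and the opening at its end, in the units of the state.
- manip.get_state(): the state, without advancing time (a new reading comes with each control period).
- manip.get_image(name): name is "scene" or "side" or "wrist"; returns a dict with "frame" (400x640x3 uint8, red, green, blue), "fx", "fy", "cx", "cy" (pixels), "extrinsics" (4x4, takes a point from camera to world coordinates); the wrist camera has in their place "mount" (4x4, takes a point from camera to tool coordinates, whose origin is the TCP and whose axes are the tool frame's). Camera axes: x right, y up, looking along -z (the intrinsics and any distortion apply to the point x, -y, -z); pixel columns grow to the right and rows downward; lengths in m; the calibration is good to about 2 mm. A picture is of the moment at which its call begins: read the wrist's pose just before it. There is no depth.
- manip.sign_off(): hands the job in, once; it reports no verdict.
The state is a dict: "clock": time; "qpos": joint angles; "qd": joint speeds; "effort": joint torques, N m; "position": TCP position; "ee_rot": TCP orientation; "contact_force": force on the tool from outside, world axes, zero at the start; "moment": the same for the moment, N m; "width": finger opening in m.
Only numpy, scipy, OpenCV 4.12 (cv2) and the standard library are available. Lean on these libraries where they do the work, as an engineer would, in place of code of your own. Each camera call takes 0.05 s, during which the arm holds its last target. There are 200 camera calls.

## Working session

There is one attempt and no reset: what is moved stays moved. The work goes in short steps, Python scripts to look and compute and a tool call to move; the robot and the scene stay as the last step left them, time stands still between calls to the robot, and variables do not carry over. Pictures are saved under pics/ and viewed, about 12 in all and at most 16, crops included, and the job is handed in when it is done.

Besides the shell and the picture viewer there is one more tool, called after ">>>" as a command line: name --argument value ..., lists and objects as JSON in quotes. apply_moves: Moves the arm, as the interface text tells. Scaled input: -1 to 1 covers 0.03 m each way for a shift and 0.15 rad each way for a turn. Its arguments: {"type":"object","properties":{"commands":{"type":"array"},"jaw":{"type":"number"},"newtons":{"type":"number"}},"required":["commands"]}

```bash
ls; mkdir -p pics
cat > h.py <<'E'
import numpy as np,cv2,json
from scipy.spatial.transform import Rotation as R
from rig import manip
def pose():
    s=manip.get_state();q=s["ee_rot"];T=np.eye(4)
    T[:3,:3]=R.from_quat([q[1],q[2],q[3],q[0]]).as_matrix();T[:3,3]=s["position"];return T
def grab(n):
    T=pose();d=manip.get_image(n)
    E=T@np.array(d["mount"]) if "mount" in d else np.array(d["extrinsics"])
    return d,E
def save(n,f):
    d,E=grab(n);cv2.imwrite("pics/"+f+".png",d["frame"][:,:,::-1]);
    np.savez("pics/"+f+".npz",E=E,K=[d["fx"],d["fy"],d["cx"],d["cy"]],D=np.array(d.get("dist",d.get("distortion",[0,0,0,0,0])),dtype=float));
    return d,E
def load(f):
    z=np.load("pics/"+f+".npz");return z["E"],z["K"]
def p2w(f,u,v,z):
    E,K=load(f);d=E[:3,:3]@np.array([(u-K[2])/K[0],-(v-K[3])/K[1],-1]);o=E[:3,3];return o+d*(z-o[2])/d[2]
def w2p(f,p):
    E,K=load(f);c=E[:3,:3].T@(np.array(p)-E[:3,3]);return np.array([K[2]+K[0]*c[0]/-c[2],K[3]-K[1]*c[1]/-c[2]])
E
python3 - <<'E'
from h import *
for n in("scene","side","wrist"):
    d,E=save(n,n+"0");print(n,[k for k in d],d["fx"],d["fy"],d["cx"],d["cy"],np.round(E,3).tolist(),{k:d[k] for k in d if 'dist' in k})
print(manip.get_state(),manip.hold_point_z)
E
```

```text
pics
scene ['frame', 'fx', 'fy', 'cx', 'cy', 'extrinsics'] 456.6950163802505 456.6950163802505 328.67187258634175 199.9080503543103 [[0.031, -0.556, 0.83, 1.443], [0.999, 0.028, -0.019, -0.031], [-0.013, 0.83, 0.557, 0.638], [0.0, 0.0, 0.0, 1.0]] {}
side ['frame', 'fx', 'fy', 'cx', 'cy', 'extrinsics'] 415.38586292788005 415.38586292788005 323.88655280365896 205.35840788846866 [[-0.947, 0.201, -0.251, 0.264], [-0.321, -0.557, 0.766, 0.905], [0.014, 0.806, 0.592, 0.759], [0.0, 0.0, 0.0, 1.0]] {}
wrist ['frame', 'fx', 'fy', 'cx', 'cy', 'mount'] 286.32467196184456 286.32467196184456 315.9243818089958 192.16636270498506 [[0.429, 0.869, 0.248, 0.31], [-0.903, 0.413, 0.115, -0.49], [-0.003, -0.273, 0.962, 0.374], [0.0, 0.0, 0.0, 1.0]] {}
{'clock': 0.15, 'qpos': array([-1.24903868e+00,  2.76440677e-01,  1.50584349e+00,  2.98184852e-06,
        1.36070501e+00, -1.21012074e-01]), 'qd': array([-0.0003794 , -0.00203372, -0.0033962 ,  0.00030105, -0.00126481,
       -0.00048525]), 'effort': array([ 6.13475640e-04, -4.17147768e+01, -2.46033078e+01, -1.94406321e-04,
        7.65950972e-03, -3.84074895e-06]), 'position': array([ 0.24621833, -0.51917678,  0.23064313]), 'ee_rot': array([-4.42913198e-04,  8.45116110e-01, -5.34582336e-01, -5.39812458e-04]), 'contact_force': array([-0.13979428,  0.1936243 ,  0.17269175]), 'moment': array([ 0.00524851, -0.00294984, -0.04437953]), 'width': 0.0852621945431666} 0.0187
```

View pics/scene0.png

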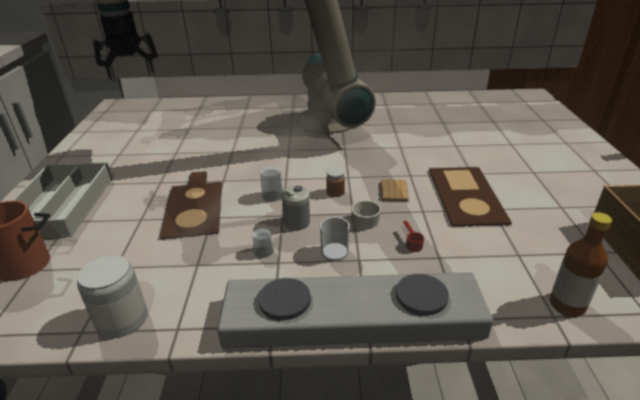

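View pics/side0.png

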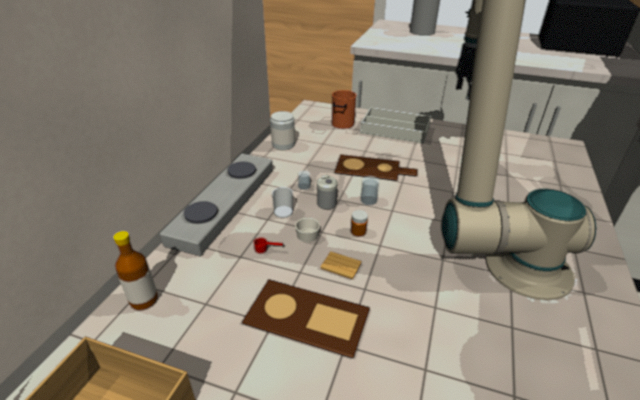

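Scene: paddle board (190,205), plain board (468,193), sippy (296,208), jar (336,182), coaster (395,190), ramekin (366,215), scoop (413,238), shot (262,242), and glasses/cups at (271,184) and (334,240). Which of those two is frosted needs a zoom.

Run:
```python
from h import *
a=cv2.imread("pics/scene0.png")[150:270,150:520];b=cv2.imread("pics/side0.png")[140:290,240:440]
a=cv2.resize(a,(780,253),interpolation=cv2.INTER_CUBIC);b=cv2.resize(b,(453,340),interpolation=cv2.INTER_CUBIC)
c=np.zeros((593,780,3),np.uint8);c[:253]=a;c[253:,:453]=b;cv2.imwrite("pics/zoom.png",c)
for n,u,v in[("paddle big",191,218),("paddle small",195,193),("plain rect",461,180),("plain round",474,207)]:print(n,p2w("scene0",u,v,.01).round(3))
for n,u,v,z in[("sippy",296,208,.048),("g1",271,184,.037),("g2",334,240,.036),("coaster",395,190,.01),("scoop",414,242,.014),("jar",336,182,.031),("ram",366,215,.019),("shot",262,242,.025)]:print(n,p2w("scene0",u,v,z).round(3))
for n,u,v,z in[("sippy",327,191,.048),("g1",370,191,.037),("g2",283,202,.036),("coaster",341,264,.01),("scoop",261,246,.014),("jar",359,224,.031),("plain rect",332,321,.01),("plain round",281,306,.01)]:print(n,p2w("side0",u,v,z).round(3))
```

```text
paddle big [ 0.567 -0.335  0.01 ]
paddle small [ 0.459 -0.348  0.01 ]
plain rect [0.431 0.34  0.01 ]
plain round [0.555 0.337 0.01 ]
sippy [ 0.593 -0.086  0.048]
g1 [ 0.469 -0.152  0.037]
g2 [ 0.697 -0.004  0.036]
coaster [0.471 0.16  0.01 ]
scoop [0.685 0.168 0.014]
jar [0.458 0.011 0.031]
ram [0.588 0.074 0.019]
shot [ 0.683 -0.157  0.025]
sippy [ 0.58  -0.087  0.048]
g1 [ 0.46  -0.148  0.037]
g2 [ 0.69  -0.005  0.036]
coaster [0.459 0.161 0.01 ]
scoop [0.679 0.172 0.014]
jar [0.452 0.013 0.031]
plain rect [0.426 0.339 0.01 ]
plain round [0.549 0.337 0.01 ]
```

View pics/zoom.png

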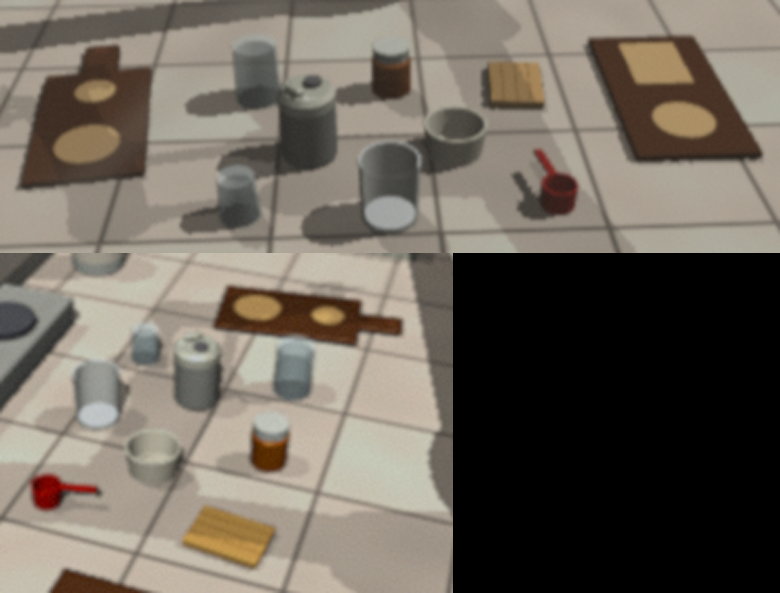

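g1 at about (0.465,-0.150) is the upturned tumbler (closed top). g2 at about (0.694,-0.004) is the frosted cup, open with a white floor. Next: turn the jaws along world y and take an overview from the wrist.

>>> apply_moves --commands '[0, 0, -1, 0, 0, 0.736, 0, 0, -1, 0, 0, 0.736, 0, 0, -1, 0, 0, 0.736, 0, 0, -1, 0, 0, 0.736, -1, -0.55, 0, 0, 0, 0, -1, -0.55, 0, 0, 0, 0, -1, -0.55, 0, 0, 0, 0, -1, -0.55, 0, 0, 0, 0, -1, -0.55, 0, 0, 0, 0, -1, -0.55, 0, 0, 0, 0, -1, -0.55, 0, 0, 0, 0, -1, -0.55, 0, 0, 0, 0, -1, -0.55, 0, 0, 0, 0, -1, -0.55, 0, 0, 0, 0, -1, -0.55, 0, 0, 0, 0, -1, -0.55, 0, 0, 0, 0, -1, -0.55, 0, 0, 0, 0, -1, -0.55, 0, 0, 0, 0, 0, 0, 0, 0, 0, 0, 0, 0, 0, 0, 0, 0]'

```text
clock: 2.15
position: [0.4768, -0.0989, 0.3509]
ee_rot: [0.001, 0.708, -0.706, -0.0]
contact_force: [-0.1, 0.3, 0.2]
width: 0.0852
```

Run:
```python
from h import *
d,E=save("wrist","w1");T=pose();print(T.round(4).tolist(),E.round(3).tolist(),manip.get_state()["contact_force"])
```

```text
[[0.0016, -1.0, -0.001, 0.4765], [-1.0, -0.0016, -0.0006, -0.0995], [0.0006, 0.001, -1.0, 0.351], [0.0, 0.0, 0.0, 1.0]] [[0.003, 0.961, 0.275, 0.547], [-1.0, 0.004, -0.0, -0.099], [-0.001, -0.275, 0.961, 0.494], [0.0, 0.0, 0.0, 1.0]] [-0.44919087 -0.55019209 -0.38971714]
```

View pics/w1.png

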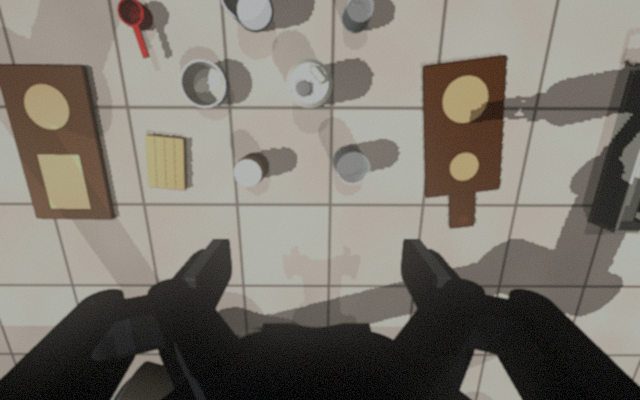

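The overview shows both boards: paddle with big inset (465,99) and small inset (464,166), plain with round inset (46,106) and rectangular inset (64,182). It also shows the coaster (166,162), sippy (309,85) and tumbler (351,163). I'll segment the cork and the coaster.

```bash
cat >> h.py <<'E'
def blobs(f,lo,hi,z,amin=150):
    im=cv2.imread("pics/"+f+".png");m=cv2.inRange(cv2.cvtColor(im,cv2.COLOR_BGR2HSV),lo,hi)
    m=cv2.morphologyEx(m,cv2.MORPH_OPEN,np.ones((3,3)))
    for c in cv2.findContours(m,cv2.RETR_EXTERNAL,cv2.CHAIN_APPROX_NONE)[0]:
        if cv2.contourArea(c)<amin: continue
        w=np.array([p2w(f,u,v,z)[:2] for u,v in c[:,0]])*1000
        r=cv2.minAreaRect(w.astype(np.float32));M=cv2.moments(w.astype(np.float32).reshape(-1,1,2))
        print("px",c[:,0].mean(0).round(),"centroid",round(M['m10']/M['m00'],1),round(M['m01']/M['m00'],1),"rect",np.round(r[0],1),np.round(r[1],1),round(r[2],1))
E
python3 - <<'E'
from h import *
im=cv2.cvtColor(cv2.imread("pics/w1.png"),cv2.COLOR_BGR2HSV)
for u,v in[(465,99),(464,166),(46,106),(64,182),(155,162),(170,162),(200,40),(490,140),(95,170),(130,10),(143,45),(309,85)]:print((u,v),im[v,u])
print("yellow z=.010");blobs("w1",(15,60,100),(35,255,255),.010)
print("z=.012");blobs("w1",(15,60,100),(35,255,255),.012)
print("dark");blobs("w1",(0,80,20),(14,255,100),.010,2000)
E
```

```text
(465, 99) [ 21  85 175]
(464, 166) [ 21  83 176]
(46, 106) [ 21  75 173]
(64, 182) [ 24  66 173]
(155, 162) [ 23  87 170]
(170, 162) [ 24  77 176]
(200, 40) [ 23  19 178]
(490, 140) [ 11 147  83]
(95, 170) [ 13 107 110]
(130, 10) [  4 126  83]
(143, 45) [  2 172 162]
(309, 85) [ 15   4 116]
yellow z=.010
px [ 63. 182.] centroid 424.1 341.1 rect [424.6 340.1] [102.3  76.9] 0.2
px [464. 166.] centroid 455.3 -352.1 rect [ 455. -352.] [51.6 49.4] 7.5
px [166. 162.] centroid 460.6 157.8 rect [460.6 157.8] [63.8 90.7] 84.2
px [ 46. 107.] centroid 551.5 339.1 rect [551.4 338.9] [71.5 74.1] 0.2
px [465.  99.] centroid 565.3 -337.5 rect [ 565.7 -337. ] [72.7 74.5] 49.4
z=.012
px [ 63. 182.] centroid 424.6 339.3 rect [425.2 338.3] [101.9  76.6] 0.2
px [464. 166.] centroid 455.7 -351.1 rect [ 455.4 -351. ] [51.4 49.2] 7.5
px [166. 162.] centroid 460.9 156.7 rect [460.9 156.8] [63.5 90.4] 84.2
px [ 46. 107.] centroid 551.4 337.3 rect [551.3 337.1] [71.2 73.8] 0.2
px [465.  99.] centroid 565.3 -336.5 rect [ 565.6 -336. ] [72.4 74.2] 49.4
dark
px [ 50. 104.] centroid 572.8 339.0 rect [555.5 336.5] [115.9 136.3] 0.2
px [466. 140.] centroid 505.4 -343.0 rect [ 484.  -346.7] [278.8 127.9] 7.5
```

>>> apply_moves --commands '[-0.08, -0.27, 0.9, 0, 0, 0, -0.08, -0.27, 0.9, 0, 0, 0, -0.08, -0.27, 0.9, 0, 0, 0, -0.08, -0.27, 0.9, 0, 0, 0, -0.08, -0.27, 0.9, 0, 0, 0, 0, 0, 0, 0, 0, 0, 0, 0, 0, 0, 0, 0]'

```text
clock: 2.9
position: [0.5169, -0.0883, 0.2165]
ee_rot: [-0.0, -0.707, 0.707, 0.0]
contact_force: [0.3, -0.2, -0.3]
width: 0.0854
```

Run:
```python
from h import *
d,E=save("wrist","w2");T=pose();print(T[:3,3].round(4),E[:3,3].round(4))
print(w2p("w2",(.587,-.087,.07)),w2p("w2",(.618,-.087,.07)),w2p("w2",(.587,-.087,0)))
print(w2p("w2",(.465,-.15,.037)),w2p("w2",(.694,-.004,.036)))
```

```text
[ 0.5175 -0.0883  0.2174] [ 0.5872 -0.0889  0.3599]
[314.42497859 110.38616703] [314.3869141   76.22400889] [314.79836777 110.34442586]
[367.16014214 215.99492809] [230.27357019  -2.61659723]
```

View pics/w2.png

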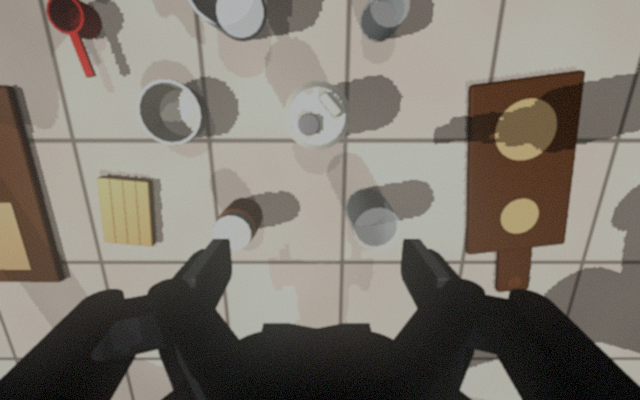

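Sippy lid circle is near (317,115), radius about 32 px. A Hough fit will pin it down.

```bash
cat >> h.py <<'E'
def circ(f,u,v,r,z,w=25,p2=15):
    g=cv2.imread("pics/"+f+".png",0);u0,v0=max(int(u-r-w),0),max(int(v-r-w),0)
    c=cv2.resize(g[v0:int(v+r+w),u0:int(u+r+w)],None,fx=4,fy=4,interpolation=cv2.INTER_CUBIC)
    h=cv2.HoughCircles(c,cv2.HOUGH_GRADIENT_ALT if p2<1 else cv2.HOUGH_GRADIENT,1,8,param1=80,param2=p2,minRadius=int(4*r*.85),maxRadius=int(4*r*1.15))
    if h is None: print("none");return
    for a,b,rr in h.reshape(-1,h.shape[-1])[:4,:3]:
        U,V=u0+a/4-.375,v0+b/4-.375;print(f,np.round([U,V,rr/4],1),p2w(f,U,V,z).round(4))
E
python3 - <<'E'
from h import *
circ("w2",317,115,31,.07)
circ("w1",309,85,22,.07)
print(p2w("w2",317.5,115.5,.07))
print("boards");blobs("w2",(15,60,100),(35,255,255),.010)
E
```

```text
none
none
[ 0.58219114 -0.09000226  0.07      ]
boards
px [ 11. 240.] centroid 416.0 319.8 rect [420.8 313.1] [ 39.6 105.7] 73.1
px [519. 216.] centroid 455.0 -352.9 rect [ 455.1 -353.1] [50.6 50. ] 49.3
px [126. 211.] centroid 460.0 158.4 rect [460.  158.5] [64.  90.6] 84.4
px [525. 129.] centroid 564.3 -338.1 rect [ 564.3 -337.9] [71.8 72.2] 64.9
```

>>> apply_moves --commands '[0.02, -0.72, 0, 0, 0, 0, 0.02, -0.72, 0, 0, 0, 0, 0.02, -0.72, 0, 0, 0, 0, 0, 0, 0.88, 0, 0, 0, 0, 0, 0.88, 0, 0, 0, 0, 0, 0.88, 0, 0, 0, 0, 0, 0.88, 0, 0, 0, 0, 0, 0.88, 0, 0, 0, 0, 0, 0.88, 0, 0, 0, 0, 0, 0.88, 0, 0, 0, 0, 0, 0, 0, 0, 0, 0, 0, 0, 0, 0, 0]'

```text
clock: 4.15
position: [0.5831, -0.0897, 0.033]
ee_rot: [-0.0, 0.707, -0.707, 0.001]
contact_force: [1.3, -0.4, -0.1]
width: 0.0855
```

>>> apply_moves --commands '[0, 0, 0, 0, 0, 0, 0, 0, 0, 0, 0, 0, 0, 0, 0, 0, 0, 0, 0, 0, 0, 0, 0, 0, 0, 0, 0, 0, 0, 0, 0, 0, 0, 0, 0, 0, 0, 0, 0, 0, 0, 0, 0, 0, 0, 0, 0, 0]' --jaw -1 --newtons 40

```text
clock: 4.95
position: [0.5837, -0.0893, 0.0339]
ee_rot: [-0.001, 0.708, -0.707, 0.002]
contact_force: [-0.5, 1.3, 6.0]
width: 0.0613
```

Run:
```python
from h import *
d,E=save("wrist","w3");T=pose();print(T[:3,3].round(4),manip.get_state()["width"],manip.get_state()["contact_force"])
print(w2p("w3",(.582,-.090,.07)),w2p("w3",(.582,-.090,.096)))
```

```text
[ 0.5838 -0.0893  0.0339] 0.06160128168622997 [-0.42684773  0.62103523  6.89031131]
[316.60495197 284.245338  ] [316.74498114 328.30529427]
```

View pics/w3.png

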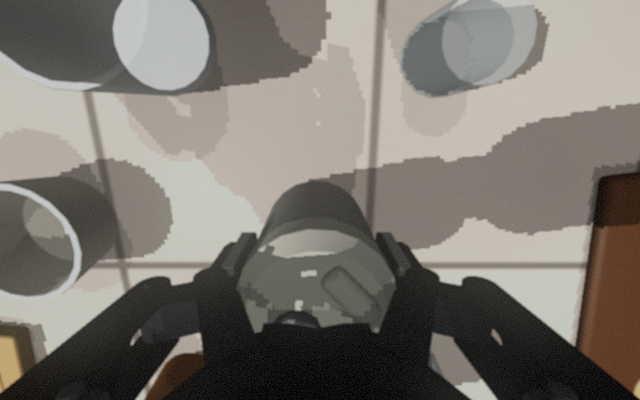

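Run:
```python
from h import *
for cx in(.579,.582,.585): print(cx,w2p("w3",(cx+.031,-.09,0)),w2p("w3",(cx+.031,-.09,.07)),w2p("w3",(cx+.0315,-.09,.07)))
```

```text
0.579 [316.51097938 182.27523204] [316.77605854 223.40831085] [316.77931806 222.24938718]
0.582 [316.52218716 177.68748495] [316.79573089 216.4137957 ] [316.7990367  215.23841509]
0.585 [316.53349519 173.05869947] [316.81568343 209.31966116] [316.81903651 208.12747057]
```

>>> apply_moves --commands '[0, 0, -0.7, 0, 0, 0, 0, 0, -1, 0, 0, 0, 0.5, 0.04, -0.3, 0, 0, 0, 0.92, 0.06, 0, 0, 0, 0, 0.92, 0.06, 0, 0, 0, 0, 0.92, 0.06, 0, 0, 0, 0, 0.92, 0.06, 0, 0, 0, 0, 0.92, 0.06, 0, 0, 0, 0, 0.92, 0.06, 0, 0, 0, 0, 0.92, 0.06, 0, 0, 0, 0, 0.92, 0.06, 0, 0, 0, 0, 0.42, 0.06, 0, 0, 0, 0, 0, 0, 0, 0, 0, 0, 0, 0, 0, 0, 0, 0]'

```text
clock: 6.4
position: [0.5645, -0.3366, 0.0912]
ee_rot: [-0.0, 0.707, -0.707, -0.001]
contact_force: [-0.5, 0.6, -1.8]
width: 0.0617
```

>>> apply_moves --commands '[0.04, -0.09, 0.5, 0, 0, 0, 0, 0, 0.5, 0, 0, 0, 0, 0, 0.35, 0, 0, 0, 0, 0, 0.1, 0, 0, 0, 0, 0, 0, 0, 0, 0]'

```text
clock: 6.9
position: [0.5676, -0.3377, 0.0471]
ee_rot: [0.0, 0.708, -0.706, -0.001]
contact_force: [-0.3, 0.6, -1.7]
width: 0.0619
```

Run:
```python
from h import *
d,E=save("scene","s1");T=pose();print(T[:3,3].round(4),manip.get_state()["contact_force"])
im=cv2.imread("pics/s1.png")[140:260,120:280];cv2.imwrite("pics/s1c.png",cv2.resize(im,(640,480),interpolation=cv2.INTER_CUBIC))
```

```text
[ 0.568  -0.3382  0.0478] [ 0.6231388   0.17874076 -1.4804615 ]
```

View pics/s1c.png

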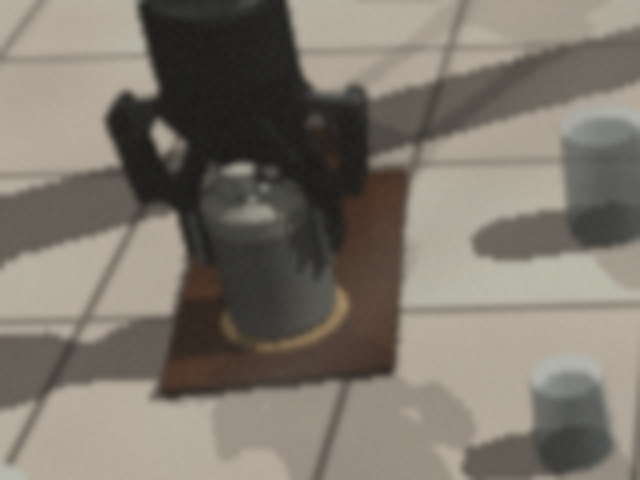

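>>> apply_moves --commands '[-0.03, 0, 0.06, 0, 0, 0, 0, 0, 0.04, 0, 0, 0, 0, 0, 0.03, 0, 0, 0, 0, 0, 0, 0, 0, 0]'

```text
clock: 7.35
position: [0.5678, -0.3378, 0.0442]
ee_rot: [0.0, 0.708, -0.707, 0.0]
contact_force: [-0.0, 1.0, -1.8]
width: 0.0616
```

>>> apply_moves --commands '[0, 0, 0.03, 0, 0, 0, 0, 0, 0.03, 0, 0, 0, 0, 0, 0, 0, 0, 0]'

```text
clock: 7.65
position: [0.5679, -0.3378, 0.044]
ee_rot: [-0.0, 0.708, -0.707, 0.001]
contact_force: [-1.9, 1.3, 6.5]
width: 0.0614
```

>>> apply_moves --commands '[0, 0, 0, 0, 0, 0, 0, 0, 0, 0, 0, 0, 0, 0, 0, 0, 0, 0, 0, 0, 0, 0, 0, 0, 0, 0, 0, 0, 0, 0, 0, 0, -0.3, 0, 0, 0, 0, 0, -0.8, 0, 0, 0, 0, 0, -1, 0, 0, 0, 0, 0, -1, 0, 0, 0, 0, 0, -1, 0, 0, 0, 0, 0, -1, 0, 0, 0, 0, 1, -0.5, 0, 0, 0, 0, 1, 0, 0, 0, 0, 0, 0.5, 0, 0, 0, 0, 0, 0, 0, 0, 0, 0]' --jaw 1

```text
clock: 9.15
position: [0.4912, -0.3375, 0.2109]
ee_rot: [-0.0, -0.707, 0.707, 0.0]
contact_force: [0.7, 0.1, -0.4]
width: 0.0856
```

Run:
```python
from h import *
d,E=save("wrist","w4");T=pose();print(T[:3,3].round(4))
c=w2p("w4",(.565,-.338,.01));print(c,w2p("w4",(.455,-.3525,.01)))
u,v=int(c[0]),int(c[1]);im=cv2.imread("pics/w4.png")[max(v-70,0):v+150,u-110:u+110];print(u-110,max(v-70,0))
cv2.imwrite("pics/w4c.png",cv2.resize(im,None,fx=2.7,fy=2.7,interpolation=cv2.INTER_CUBIC))
blobs("w4",(15,60,100),(35,255,255),.010,40)
```

```text
[ 0.4926 -0.3378  0.2106]
[316.26836785 107.19124796] [327.75715041 198.36472703]
206 37
px [327. 198.] centroid 455.0 -351.8 rect [ 455.  -351.6] [50.  50.5] 0.0
```

View pics/w4c.png

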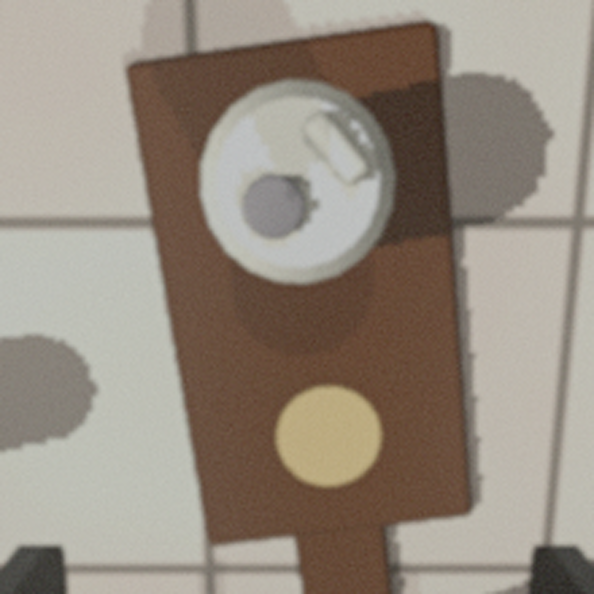

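>>> apply_moves --commands '[-0.94, -0.22, 0, 0, 0, 0, -0.94, -0.22, 0, 0, 0, 0, -0.94, -0.22, 0, 0, 0, 0, -0.94, -0.22, 0, 0, 0, 0, -0.94, -0.22, 0, 0, 0, 0, -0.94, -0.22, 0, 0, 0, 0, -0.94, -0.22, 0, 0, 0, 0, -0.94, -0.22, 0, 0, 0, 0, -0.94, -0.22, 0, 0, 0, 0, -0.94, -0.22, 0, 0, 0, 0, -0.94, -0.22, 0, 0, 0, 0, -0.94, -0.22, 0, 0, 0, 0, -0.94, -0.22, 0, 0, 0, 0, -0.94, -0.22, 0, 0, 0, 0, -0.94, -0.22, 0, 0, 0, 0, -0.94, -0.22, 0, 0, 0, 0, -0.94, -0.22, 0, 0, 0, 0, -0.94, -0.22, 0.6, 0, 0, 0, 0, 0, 0.6, 0, 0, 0, 0, 0, 0, 0, 0, 0]'

```text
clock: 11.2
position: [0.61, 0.1717, 0.1707]
ee_rot: [0.002, 0.708, -0.706, -0.002]
contact_force: [-0.3, 0.7, -0.6]
width: 0.0852
```

Run:
```python
from h import *
print("sippy",p2w("w4",316,104.4,.07))
d,E=save("wrist","w5");T=pose();print(T[:3,3].round(4),E[:3,3].round(3))
blobs("w5",(0,110,40),(8,255,255),.028,40);blobs("w5",(172,110,40),(180,255,255),.028,40)
im=cv2.imread("pics/w5.png")[0:240,180:480];cv2.imwrite("pics/w5c.png",cv2.resize(im,None,fx=2.5,fy=2.5,interpolation=cv2.INTER_CUBIC))
```

```text
sippy [ 0.56690932 -0.33777809  0.07      ]
[0.6107 0.171  0.1723] [0.681 0.171 0.314]
px [321. 123.] centroid 672.9 164.7 rect [661.5 167.5] [35.5 76.4] 89.4
```

View pics/w5c.png

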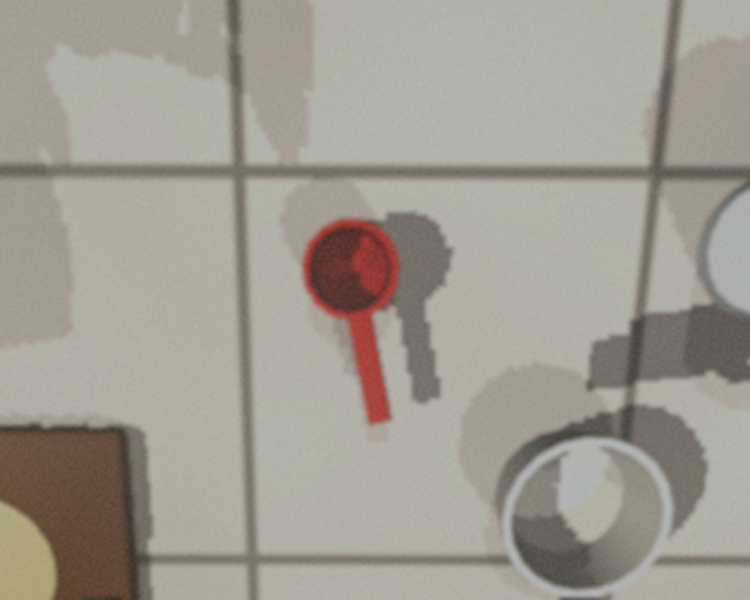

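Scoop: bowl centre px (320.4,107.2), handle tip (331.6,168.8).

Run:
```python
from h import *
a=p2w("w5",320.4,107.2,.028);b=p2w("w5",331.6,168.8,.028);print(a,b,np.linalg.norm(a-b),np.arctan2((a-b)[1],(a-b)[0]))
print(pose()[:3,:2].round(4).tolist())
```

```text
[0.68232374 0.16739762 0.028     ] [0.62240711 0.15553498 0.028     ] 0.06107965401590816 0.19545807970728368
[[0.0025, -1.0], [-1.0, -0.0025], [0.0004, 0.0035]]
```

>>> apply_moves --commands '[0.04, -0.8, 0, 0, 0, 0, 0.04, -0.8, 0, 0, 0, 0, 0.04, -0.8, 0, 0, 0, 0, 0, 0, 1, 0, 0, -0.65, 0, 0, 1, 0, 0, -0.65, 0, 0, 1, 0, 0, 0, 0, 0, 1, 0, 0, 0, 0, 0, 0.9, 0, 0, 0, 0, 0, 0.5, 0, 0, 0, 0, 0, 0.15, 0, 0, 0, 0, 0, 0, 0, 0, 0, 0, 0, 0, 0, 0, 0]'

```text
clock: 12.45
position: [0.6844, 0.1665, 0.0095]
ee_rot: [-0.001, 0.773, -0.635, 0.001]
contact_force: [0.7, 0.7, -0.3]
width: 0.0855
```

Run:
```python
from h import *
T=pose();print(T.round(4).tolist(),manip.get_state()["contact_force"])
```

```text
[[0.1948, -0.9808, 0.0031, 0.6844], [-0.9808, -0.1948, 0.0004, 0.1665], [0.0003, -0.0031, -1.0, 0.0095], [0.0, 0.0, 0.0, 1.0]] [ 0.71633545  0.67191627 -0.31495011]
```

>>> apply_moves --commands '[0, 0.07, 0.1, 0, 0, 0, 0, 0, 0.07, 0, 0, 0, 0, 0, 0, 0, 0, 0]'

```text
clock: 12.75
position: [0.6808, 0.166, 0.0029]
ee_rot: [-0.0, 0.773, -0.634, 0.0]
contact_force: [0.3, 0.1, -0.1]
width: 0.0856
```

>>> apply_moves --commands '[0, 0, 0, 0, 0, 0, 0, 0, 0, 0, 0, 0, 0, 0, 0, 0, 0, 0, 0, 0, 0, 0, 0, 0, 0, 0, 0, 0, 0, 0, 0, 0, 0, 0, 0, 0, 0, 0, 0, 0, 0, 0, 0, 0, 0, 0, 0, 0, 0, 0, 0, 0, 0, 0]' --jaw -1 --newtons 25

```text
clock: 13.65
position: [0.6811, 0.1661, 0.0029]
ee_rot: [-0.0, 0.773, -0.634, 0.0]
contact_force: [0.7, -0.2, 1.6]
width: 0.0357
```

Run:
```python
from h import *
T=pose();print(T.round(4).tolist(),manip.get_state()["contact_force"])
```

```text
[[0.1949, -0.9808, 0.0005, 0.6811], [-0.9808, -0.1949, 0.0, 0.1661], [0.0001, -0.0005, -1.0, 0.0029], [0.0, 0.0, 0.0, 1.0]] [ 0.70322534 -0.17013063  1.60445911]
```

>>> apply_moves --commands '[0, 0, -0.3, 0, 0, 0, 0, 0, -1, 0, 0, 0, 0, 0, -1, 0, 0, 0.43, 0, 0, -1, 0, 0, 0, 0, 0, -1, 0, 0, 0, 0, 0, -1, 0, 0, 0, 0.9, 0.54, 0, 0, 0, 0, 0.9, 0.54, 0, 0, 0, 0, 0.9, 0.54, 0, 0, 0, 0, 0.9, 0.54, 0, 0, 0, 0, 0.9, 0.54, 0, 0, 0, 0, 0.9, 0.54, 0, 0, 0, 0, 0.9, 0.54, 0, 0, 0, 0, 0.9, 0.54, 0, 0, 0, 0, 0.9, 0.54, 0, 0, 0, 0, 0.9, 0.54, 0, 0, 0, 0, 0.9, 0.54, 0, 0, 0, 0, 0.9, 0.54, 0, 0, 0, 0, 0.9, 0.54, 0, 0, 0, 0]'

```text
clock: 15.55
position: [0.5173, -0.2106, 0.1621]
ee_rot: [0.0, 0.752, -0.659, 0.0]
contact_force: [0.3, 0.0, 0.1]
width: 0.0355
```

>>> apply_moves --commands '[0.9, 0.54, 0, 0, 0, 0, 0.9, 0.54, 0, 0, 0, 0, 0.9, 0.54, 0, 0, 0, 0, 0.9, 0.54, 0, 0, 0, 0, 0.9, 0.54, 0, 0, 0, 0, 0, 0, 0, 0, 0, 0, 0, 0, 0, 0, 0, 0]'

```text
clock: 16.25
position: [0.4551, -0.3542, 0.1618]
ee_rot: [-0.0, 0.752, -0.66, -0.0]
contact_force: [-1.0, 0.7, -1.0]
width: 0.0357
```

```bash
cat >> h.py <<'E'
def to(x,y,z):
    T=pose();s=manip.get_state();print("at",T[:3,3].round(4),"x-axis",T[:3,0].round(4),"z-axis",T[:3,2].round(4),"F",np.round(s["contact_force"],1),"w",round(s["width"],4),"t",s["clock"])
    print("units",(T[:3,:3].T@(np.array([x,y,z])-T[:3,3])/.03).round(2))
E
python3 -c "
from h import *
to(.4537,-.3523,.02)"
```

```text
at [ 0.4551 -0.3542  0.1618] x-axis [ 1.296e-01 -9.916e-01 -8.000e-04] z-axis [-1.e-04  8.e-04 -1.e+00] F [-1.   0.7 -1. ] w 0.0357 t 16.25
units [-0.07  0.04  4.73]
```

>>> apply_moves --commands '[-0.07, 0.04, 0.9, 0, 0, 0, 0, 0, 1, 0, 0, 0, 0, 0, 1, 0, 0, 0, 0, 0, 1, 0, 0, 0, 0, 0, 0.7, 0, 0, 0, 0, 0, 0.2, 0, 0, 0, 0, 0, 0.05, 0, 0, 0, 0, 0, 0.05, 0, 0, 0, 0, 0, 0, 0, 0, 0]'

```text
clock: 17.15
position: [0.455, -0.3525, 0.0159]
ee_rot: [0.0, 0.752, -0.659, 0.001]
contact_force: [0.4, 1.3, 0.2]
width: 0.0358
```

```bash
python3 -c "
from h import *
to(.4537,-.3523,.0129)"
```

```text
at [ 0.455  -0.3525  0.0159] x-axis [ 0.1317 -0.9913  0.0019] z-axis [ 0.0017 -0.0017 -1.    ] F [0.4 1.3 0.2] w 0.0358 t 17.15
units [-0.01  0.04  0.1 ]
```

>>> apply_moves --commands '[0, 0.04, 0.06, 0, 0, 0, 0, 0, 0.04, 0, 0, 0, 0, 0, 0.03, 0, 0, 0, 0, 0, 0, 0, 0, 0]'

```text
clock: 17.55
position: [0.4532, -0.3527, 0.0128]
ee_rot: [0.0, 0.752, -0.659, 0.001]
contact_force: [-2.3, 2.7, 11.4]
width: 0.0361
```

>>> apply_moves --commands '[0, 0, 0, 0, 0, 0, 0, 0, 0, 0, 0, 0, 0, 0, 0, 0, 0, 0, 0, 0, 0, 0, 0, 0, 0, 0, 0, 0, 0, 0, 0, 0, 0, 0, 0, 0, 0, 0, 0, 0, 0, 0, 0, 0, -0.3, 0, 0, 0, 0, 0, -0.7, 0, 0, 0, 0, 0, -1, 0, 0, 0, 0, 0, -1, 0, 0, 0, 0, 0.8, -1, 0, 0, 0, 0, 1, -1, 0, 0, 0, 0, 0.3, -1, 0, 0, 0, 0, 0, 0, 0, 0, 0, 0, 0, 0, 0, 0, 0]' --jaw 1

```text
clock: 19.15
position: [0.3907, -0.3608, 0.192]
ee_rot: [0.0, 0.752, -0.659, 0.001]
contact_force: [0.8, -0.2, -0.2]
width: 0.0853
```

Run:
```python
from h import *
d,E=save("wrist","w6");to(.42,.158,.2)
c=w2p("w6",(.4551,-.3521,.01));print(c)
u,v=int(c[0]),int(c[1]);v0=max(v-140,0);im=cv2.imread("pics/w6.png")[v0:v+80,u-120:u+120];print(u-120,v0)
cv2.imwrite("pics/w6c.png",cv2.resize(im,None,fx=2.5,fy=2.5,interpolation=cv2.INTER_CUBIC))
```

```text
at [ 0.3905 -0.3602  0.1907] x-axis [ 1.313e-01 -9.913e-01 -1.000e-04] z-axis [ 1.e-04  1.e-04 -1.e+00] F [-0.1  0.3 -0.8] w 0.0853 t 19.2
units [-17.    -3.24  -0.31]
[315.23550062 115.65758875]
195 0
```

View pics/w6c.png

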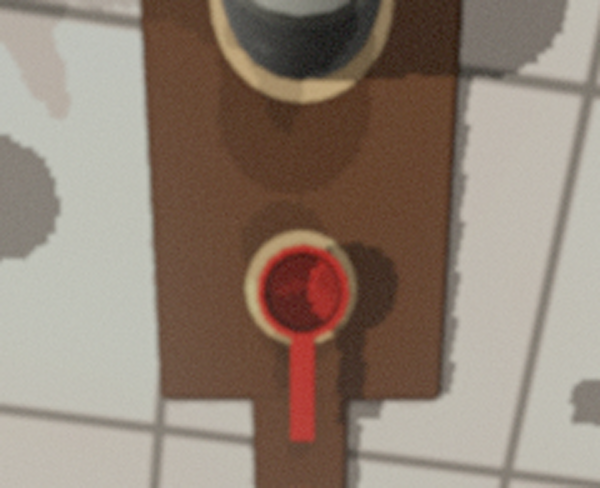

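Scoop is within about 2 mm of its inset. The sippy seems a few mm too far along +x, judging by the wide cork crescent at its near side. I'll quantify that from the same pictures.

Run:
```python
from h import *
im=cv2.cvtColor(cv2.imread("pics/w6.png"),cv2.COLOR_BGR2HSV)
for u in (306,312,316,320,326):
    col=im[20:50,u];m=[v+20 for v in range(30) if col[v][0] in range(14,36) and col[v][1]>55 and col[v][2]>95]
    print(u,m and (m[0],m[-1]), p2w("w6",u,m[0]-.5,.01).round(4),p2w("w6",u,m[-1]+.5,.01).round(4))
for v in(26,28,30,32): print(v,im[v,316])
g=cv2.imread("pics/w4.png")
print("w4 row",[(u,g[104,u].tolist()) for u in list(range(276,286))+list(range(346,358))])
print("w4 col",[(v,g[v,316].tolist()) for v in list(range(62,74))+list(range(136,148))])
```

```text
306 (30, 39) [ 0.5379 -0.3317  0.01  ] [ 0.5288 -0.3328  0.01  ]
312 (32, 40) [ 0.5369 -0.338   0.01  ] [ 0.5287 -0.3391  0.01  ]
316 (32, 41) [ 0.5374 -0.342   0.01  ] [ 0.5283 -0.3433  0.01  ]
320 (31, 41) [ 0.5389 -0.346   0.01  ] [ 0.5288 -0.3473  0.01  ]
326 (31, 39) [ 0.5397 -0.352   0.01  ] [ 0.5315 -0.3532  0.01  ]
26 [36 43 30]
28 [15 12 42]
30 [ 8 24 43]
32 [ 19  94 139]
w4 row [(276, [68, 86, 111]), (277, [59, 76, 105]), (278, [64, 77, 107]), (279, [93, 107, 125]), (280, [136, 147, 152]), (281, [172, 180, 179]), (282, [184, 192, 191]), (283, [182, 192, 188]), (284, [182, 190, 189]), (285, [185, 190, 189]), (346, [160, 162, 161]), (347, [126, 133, 133]), (348, [110, 117, 118]), (349, [103, 113, 112]), (350, [102, 112, 117]), (351, [89, 102, 105]), (352, [70, 81, 86]), (353, [50, 58, 71]), (354, [44, 53, 71]), (355, [55, 61, 78]), (356, [41, 53, 69]), (357, [43, 53, 69])]
w4 col [(62, [51, 66, 93]), (63, [57, 70, 96]), (64, [51, 64, 90]), (65, [62, 77, 98]), (66, [92, 107, 117]), (67, [122, 133, 137]), (68, [133, 144, 144]), (69, [130, 140, 144]), (70, [131, 142, 144]), (71, [137, 146, 146]), (72, [146, 154, 156]), (73, [163, 175, 175]), (136, [173, 179, 179]), (137, [162, 172, 174]), (138, [162, 172, 172]), (139, [160, 172, 173]), (140, [156, 168, 168]), (141, [136, 147, 153]), (142, [93, 102, 115]), (143, [57, 71, 97]), (144, [45, 63, 88]), (145, [54, 71, 95]), (146, [53, 69, 95]), (147, [56, 68, 95])]
```

The near crescent is about 9 mm against 5 mm ideal, so the cup sits 3 to 4 mm too far out. Time is plentiful, so I'll regrasp it and shift it back.

```bash
python3 -c "
from h import *
to(.566,-.338,.19)"
```

```text
at [ 0.3905 -0.3602  0.1907] x-axis [ 1.313e-01 -9.913e-01 -1.000e-04] z-axis [ 1.e-04  1.e-04 -1.e+00] F [-0.1  0.3 -0.8] w 0.0853 t 19.2
units [ 0.03 -5.9   0.03]
```

>>> apply_moves --commands '[0.03, -0.9, 0, 0, 0, 0, 0, -1, 0, 0, 0, 0, 0, -1, 0, 0, 0, 0, 0, -1, 0, 0, 0, 0, 0, -1, 0, 0, 0, 0, 0, -1, 0, 0, 0, 0, 0, 0, 0.8, 0, 0, 0, 0, 0, 0.8, 0, 0, 0, 0, 0, 0.8, 0, 0, 0, 0, 0, 0.8, 0, 0, 0, 0, 0, 0.8, 0, 0, 0, 0, 0, 0.8, 0, 0, 0, 0, 0, 0, 0, 0, 0]'

```text
clock: 20.5
position: [0.5632, -0.3353, 0.0412]
ee_rot: [0.0, 0.752, -0.659, -0.006]
contact_force: [-1.0, 0.5, 0.1]
width: 0.0855
```

>>> apply_moves --commands '[0, 0, 0, 0, 0, 0, 0, 0, 0, 0, 0, 0, 0, 0, 0, 0, 0, 0, 0, 0, 0, 0, 0, 0, 0, 0, 0, 0, 0, 0, 0, 0, 0, 0, 0, 0, 0, 0, 0, 0, 0, 0, 0, 0, -0.05, 0, 0, 0, 0, 0, -0.05, 0, 0, 0, 0, 0, 0, 0, 0, 0]' --jaw -1 --newtons 40

```text
clock: 21.5
position: [0.5662, -0.3383, 0.0499]
ee_rot: [0.0, 0.752, -0.659, 0.0]
contact_force: [0.7, -0.6, -1.4]
width: 0.0617
```

```bash
python3 -c "
from h import *
to(.566,-.338,.046)"
```

```text
at [ 0.5662 -0.3383  0.0499] x-axis [ 1.313e-01 -9.913e-01  2.000e-04] z-axis [ 2.e-04 -2.e-04 -1.e+00] F [ 0.7 -0.6 -1.4] w 0.0617 t 21.5
units [-0.01  0.    0.13]
```

>>> apply_moves --commands '[0, 0.06, 0, 0, 0, 0, 0, 0.05, 0, 0, 0, 0, 0, 0, 0.05, 0, 0, 0, 0, 0, 0.05, 0, 0, 0, 0, 0, 0.02, 0, 0, 0, 0, 0, 0, 0, 0, 0]'

```text
clock: 22.1
position: [0.5628, -0.3386, 0.0474]
ee_rot: [0.0, 0.752, -0.659, 0.0]
contact_force: [-2.3, 1.3, 4.3]
width: 0.062
```

>>> apply_moves --commands '[0, 0, 0, 0, 0, 0, 0, 0, 0, 0, 0, 0, 0, 0, 0, 0, 0, 0, 0, 0, 0, 0, 0, 0, 0, 0, 0, 0, 0, 0, 0, 0, 0, 0, 0, 0, 0, 0, -0.3, 0, 0, 0, 0, 0, -0.7, 0, 0, 0, 0, 0, -1, 0, 0, 0, 0, 0, -1, 0, 0, 0, 0, 0, -1, 0, 0, 0, 0, 1, -1, 0, 0, 0, 0, 1, 0, 0, 0, 0, 0, 1, 0, 0, 0, 0, 0, 1, 0, 0, 0, 0, 0, 1, 0, 0, 0, 0, 0, 0.5, 0, 0, 0, 0, 0, 0, 0, 0, 0, 0]' --jaw 1

```text
clock: 23.9
position: [0.3981, -0.3605, 0.197]
ee_rot: [0.0, 0.751, -0.66, 0.0]
contact_force: [-0.5, -0.6, 0.3]
width: 0.0854
```

Run:
```python
from h import *
d,E=save("wrist","w7");to(.40,.158,.2)
im=cv2.cvtColor(cv2.imread("pics/w7.png"),cv2.COLOR_BGR2HSV)
c=w2p("w7",(.531,-.342,.01));print(c);v0=int(c[1])-20
for u in range(int(c[0])-6,int(c[0])+7,4):
    col=im[v0:v0+40,u];m=[v+v0 for v in range(40) if col[v][0] in range(14,36) and col[v][1]>55 and col[v][2]>95]
    if m: print(u,p2w("w7",u,m[0]-.5,.01).round(4),p2w("w7",u,m[-1]+.5,.01).round(4))
```

```text
at [ 0.3995 -0.3607  0.1969] x-axis [ 0.1298 -0.9915  0.0011] z-axis [ 1.7e-03 -9.0e-04 -1.0e+00] F [1.  0.4 0.5] w 0.0854 t 23.95
units [-17.14  -2.26  -0.12]
[314.57481082  47.07434974]
308 [ 0.5335 -0.3347  0.01  ] [ 0.5278 -0.3354  0.01  ]
312 [ 0.5331 -0.339   0.01  ] [ 0.5284 -0.3396  0.01  ]
316 [ 0.5336 -0.3432  0.01  ] [ 0.5279 -0.3439  0.01  ]
320 [ 0.5351 -0.3472  0.01  ] [ 0.5294 -0.348   0.01  ]
```

>>> apply_moves --commands '[0, 0, 0, 0, 0, 0.76, 0, 0, 0, 0, 0, 0.76, -0.97, -0.02, 0, 0, 0, 0, -0.97, -0.02, 0, 0, 0, 0, -0.97, -0.02, 0, 0, 0, 0, -0.97, -0.02, 0, 0, 0, 0, -0.97, -0.02, 0, 0, 0, 0, -0.97, -0.02, 0, 0, 0, 0, -0.97, -0.02, 0, 0, 0, 0, -0.97, -0.02, 0, 0, 0, 0, -0.97, -0.02, 0, 0, 0, 0, -0.97, -0.02, 0, 0, 0, 0, -0.97, -0.02, 0, 0, 0, 0, -0.97, -0.02, 0, 0, 0, 0, -0.97, -0.02, 0, 0, 0, 0, -0.97, -0.02, 0, 0, 0, 0, -0.97, -0.02, 0, 0, 0, 0, -0.97, -0.02, 0, 0, 0, 0, -0.97, -0.02, 0, 0, 0, 0, -0.9, 0, 0.3, 0, 0, 0]'

```text
clock: 25.95
position: [0.4617, 0.1612, 0.1883]
ee_rot: [0.002, -0.673, 0.74, -0.001]
contact_force: [-0.7, -0.6, -0.2]
width: 0.0854
```

>>> apply_moves --commands '[0, 0, 0.9, 0, 0, 0, 0, 0, 0.9, 0, 0, 0, 0, 0, 0, 0, 0, 0]'

```text
clock: 26.25
position: [0.4576, 0.1591, 0.1302]
ee_rot: [-0.003, -0.673, 0.74, 0.002]
contact_force: [0.6, -0.9, 0.1]
width: 0.0855
```

Run:
```python
from h import *
d,E=save("wrist","w8");to(.4605,.158,.01)
blobs("w8",(15,55,100),(35,255,255),.012)
print("z.01");blobs("w8",(15,55,100),(35,255,255),.010)
```

```text
at [0.4591 0.159  0.132 ] x-axis [-9.490e-02 -9.955e-01  5.000e-04] z-axis [-3.3e-03 -2.0e-04 -1.0e+00] F [ 0.2 -0.   0.8] w 0.0853 t 26.3
units [ 0.03 -0.06  4.07]
px [140. 228.] centroid 418.5 335.7 rect [425.9 337.2] [73.4 99.2] 89.4
px [317. 181.] centroid 460.7 157.5 rect [460.1 157.5] [64.3 89.6] 84.5
px [104. 112.] centroid 552.5 336.0 rect [550.8 336.7] [71.1 71.8] 75.0
z.01
px [140. 228.] centroid 417.6 337.1 rect [425.1 338.6] [ 73.9 100. ] 89.4
px [317. 181.] centroid 460.2 157.6 rect [459.6 157.5] [64.8 90.3] 84.5
px [104. 112.] centroid 552.7 337.4 rect [550.9 338.1] [71.6 72.3] 75.0
```

View pics/w8.png

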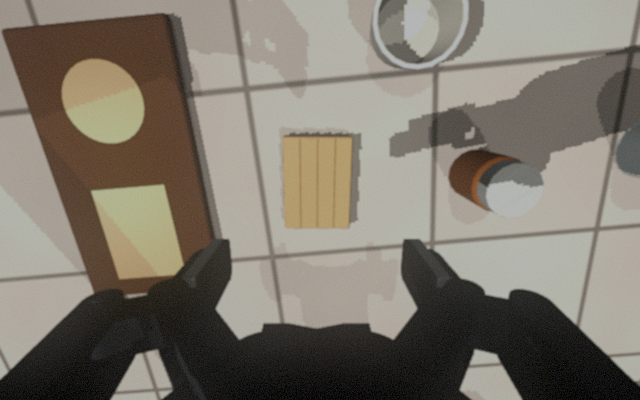

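>>> apply_moves --commands '[0.05, -0.05, 0.9, 0, 0, 0, 0, 0, 1, 0, 0, 0, 0, 0, 1, 0, 0, 0, 0, 0, 0.7, 0, 0, 0, 0, 0, 0.4, 0, 0, 0, 0, 0, 0.1, 0, 0, 0, 0, 0, 0.1, 0, 0, 0, 0, 0, 0, 0, 0, 0, 0, 0, 0, 0, 0, 0]'

```text
clock: 27.2
position: [0.4619, 0.1566, 0.0081]
ee_rot: [0.001, -0.672, 0.74, -0.001]
contact_force: [0.0, -0.3, -0.1]
width: 0.0855
```

```bash
python3 -c "
from h import *
to(.4604,.1575,.0)"
```

```text
at [0.4619 0.1566 0.0081] x-axis [-9.610e-02 -9.954e-01 -5.000e-04] z-axis [ 2.1e-03  3.0e-04 -1.0e+00] F [ 0.  -0.3 -0.1] w 0.0855 t 27.2
units [-0.03  0.05  0.27]
```

>>> apply_moves --commands '[-0.03, 0.04, 0.12, 0, 0, 0, 0, 0, 0.1, 0, 0, 0, 0, 0, 0, 0, 0, 0]'

```text
clock: 27.5
position: [0.4594, 0.1573, 0.0003]
ee_rot: [-0.0, -0.672, 0.74, 0.0]
contact_force: [-0.1, 0.2, 0.6]
width: 0.0852
```

>>> apply_moves --commands '[0, 0, 0, 0, 0, 0, 0, 0, 0, 0, 0, 0, 0, 0, 0, 0, 0, 0, 0, 0, 0, 0, 0, 0, 0, 0, 0, 0, 0, 0, 0, 0, 0, 0, 0, 0, 0, 0, 0, 0, 0, 0]' --jaw -1 --newtons 50

```text
clock: 28.2
position: [0.4599, 0.1574, 0.0011]
ee_rot: [0.0, -0.672, 0.74, -0.0]
contact_force: [-1.4, -0.3, 5.5]
width: 0.0619
```

>>> apply_moves --commands '[0, 0, -0.1, 0, 0, 0, 0, 0, -0.3, 0, 0, 0, 0, 0, 0, 0, 0, 0]'

```text
clock: 28.5
position: [0.4608, 0.1576, 0.0137]
ee_rot: [0.001, -0.672, 0.74, -0.001]
contact_force: [-0.3, -0.6, -1.1]
width: 0.0616
```

Run:
```python
from h import *
to(.4604,.1575,.0);d,E=save("side","sd1")
im=cv2.imread("pics/sd1.png")[180:340,230:430];cv2.imwrite("pics/sd1c.png",cv2.resize(im,None,fx=3,fy=3,interpolation=cv2.INTER_CUBIC))
```

```text
at [0.4608 0.1576 0.0137] x-axis [-9.610e-02 -9.954e-01 -6.000e-04] z-axis [ 2.4e-03  4.0e-04 -1.0e+00] F [-0.3 -0.6 -1.1] w 0.0616 t 28.5
units [0.   0.01 0.46]
```

View pics/sd1c.png

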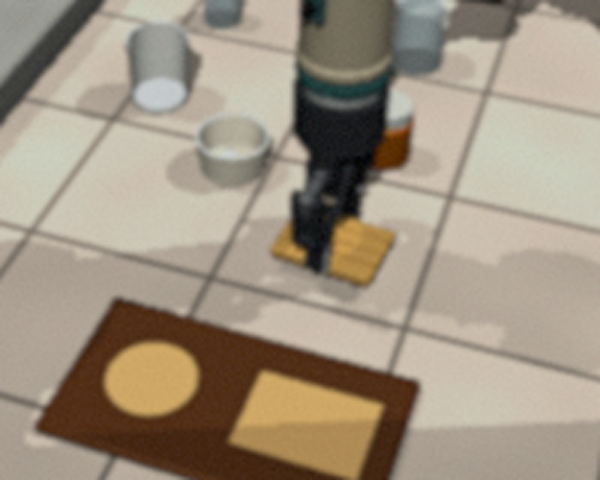

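Coaster is held level. Now carry it to the rectangular inset.

>>> apply_moves --commands '[0, 0, -1, 0, 0, -0.3, 0, 0, -1, 0, 0, -0.29, -0.86, 0.18, -0.3, 0, 0, 0, -0.86, 0.18, 0, 0, 0, 0, -0.86, 0.18, 0, 0, 0, 0, -0.86, 0.18, 0, 0, 0, 0, -0.86, 0.18, 0, 0, 0, 0, -0.86, 0.18, 0, 0, 0, 0, -0.86, 0.18, 0, 0, 0, 0, 0, 0, 0, 0, 0, 0, 0, 0, 0, 0, 0, 0, 0, 0, 0, 0, 0, 0]'

```text
clock: 29.75
position: [0.4233, 0.3374, 0.0813]
ee_rot: [-0.001, -0.704, 0.71, -0.0]
contact_force: [-0.5, -0.4, -0.3]
width: 0.0617
```

Run:
```python
from h import *
d,E=save("wrist","w9");to(.4250,.3396,.014)
blobs("w9",(15,55,90),(35,255,255),.010)
```

```text
at [0.4234 0.3373 0.0814] x-axis [-8.5e-03 -1.0e+00  8.0e-04] z-axis [-4.e-04 -8.e-04 -1.e+00] F [0.4 0.1 0. ] w 0.062 t 29.8
units [-0.08 -0.05  2.25]
px [318. 221.] centroid 388.7 337.8 rect [390.7 337.7] [103.9 167.8] 89.6
px [316.  30.] centroid 542.3 336.2 rect [539.5 336.1] [72.1 47. ] 89.6
```

View pics/w9.png

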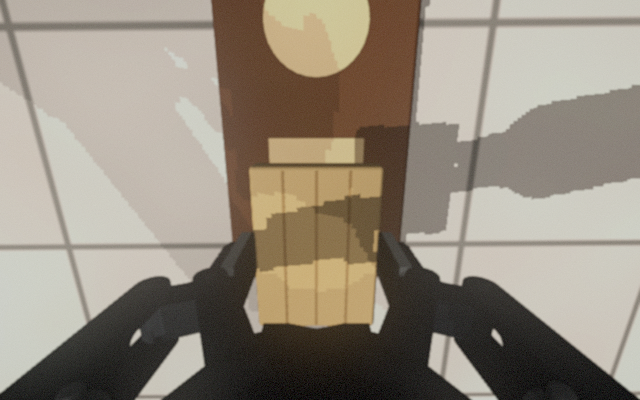

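Run:
```python
from h import *
for u,v in[(268,137.5),(363,137.5),(316,77)]:print(p2w("w9",u,v,.01).round(4))
z=.0814-.0011+.012
for u,v in[(250,168),(382,168),(258,324),(374,324)]:print("coaster",p2w("w9",u,v,z).round(4))
to(.4255,.3365,.0145)
```

```text
[0.4745 0.3722 0.01  ]
[0.4739 0.3019 0.01  ]
[0.5159 0.3363 0.01  ]
coaster [0.4677 0.3677 0.0923]
coaster [0.4672 0.3057 0.0923]
coaster [0.3799 0.3695 0.0923]
coaster [0.3794 0.3052 0.0923]
at [0.4234 0.3373 0.0814] x-axis [-8.5e-03 -1.0e+00  8.0e-04] z-axis [-4.e-04 -8.e-04 -1.e+00] F [0.4 0.1 0. ] w 0.062 t 29.8
units [ 0.03 -0.07  2.23]
```

>>> apply_moves --commands '[0, -0.08, 0.8, 0, 0, 0, 0, 0, 0.8, 0, 0, 0, 0, 0, 0.5, 0, 0, 0, 0, 0, 0.1, 0, 0, 0, 0, 0, 0.05, 0, 0, 0, 0, 0, 0, 0, 0, 0]'

```text
clock: 30.4
position: [0.4265, 0.3382, 0.0147]
ee_rot: [0.001, -0.704, 0.71, -0.0]
contact_force: [0.1, -0.4, -0.1]
width: 0.0621
```

>>> apply_moves --commands '[0.03, 0, 0.06, 0, 0, 0, 0, 0, 0.04, 0, 0, 0, 0, 0, 0.03, 0, 0, 0, 0, 0, 0, 0, 0, 0]'

```text
clock: 30.8
position: [0.4261, 0.3374, 0.0112]
ee_rot: [0.0, -0.704, 0.71, -0.0]
contact_force: [-1.4, -0.8, 4.9]
width: 0.0621
```

>>> apply_moves --commands '[0, 0, 0, 0, 0, 0, 0, 0, 0, 0, 0, 0, 0, 0, 0, 0, 0, 0, 0, 0, 0, 0, 0, 0, 0, 0, 0, 0, 0, 0, 0, 0, -0.3, 0, 0, 0, 0, 0, -0.8, 0, 0, 0, 0, 0, -1, 0, 0, 0, 0, 0, -1, 0, 0, 0, 0, 0, -1, 0, 0, 0, 0, 0, -1, 0, 0, 0, 0, 0.8, -0.4, 0, 0, 0, 0, 0, 0, 0, 0, 0, 0, 0, 0, 0, 0, 0]' --jaw 1

```text
clock: 32.2
position: [0.4018, 0.3375, 0.1757]
ee_rot: [0.001, -0.705, 0.71, -0.0]
contact_force: [-0.2, 0.3, 0.6]
width: 0.0853
```

Run:
```python
from h import *
d,E=save("wrist","w10");to(.395,-.15,.18)
print("coaster");blobs("w10",(15,50,90),(35,255,255),.022)
print("insets");blobs("w10",(15,50,90),(35,255,255),.010)
im=cv2.imread("pics/w10.png")[20:260,170:470];cv2.imwrite("pics/w10c.png",cv2.resize(im,None,fx=2.5,fy=2.5,interpolation=cv2.INTER_CUBIC))
```

```text
at [0.402  0.3374 0.1751] x-axis [-7.4e-03 -1.0e+00  2.0e-04] z-axis [ 5.e-04 -2.e-04 -1.e+00] F [-0.3 -0.7 -0.2] w 0.0854 t 32.25
units [16.25  0.11 -0.16]
coaster
px [316. 152.] centroid 427.5 337.7 rect [427.7 337.7] [70.3 93.8] 89.6
px [316.  28.] centroid 543.8 336.0 rect [541.4 336. ] [69.4 54.4] 89.6
insets
px [316. 152.] centroid 425.7 337.7 rect [426.  337.7] [73.1 97.6] 89.6
px [316.  28.] centroid 546.7 336.0 rect [544.2 335.9] [72.2 56.6] 89.6
```

View pics/w10c.png

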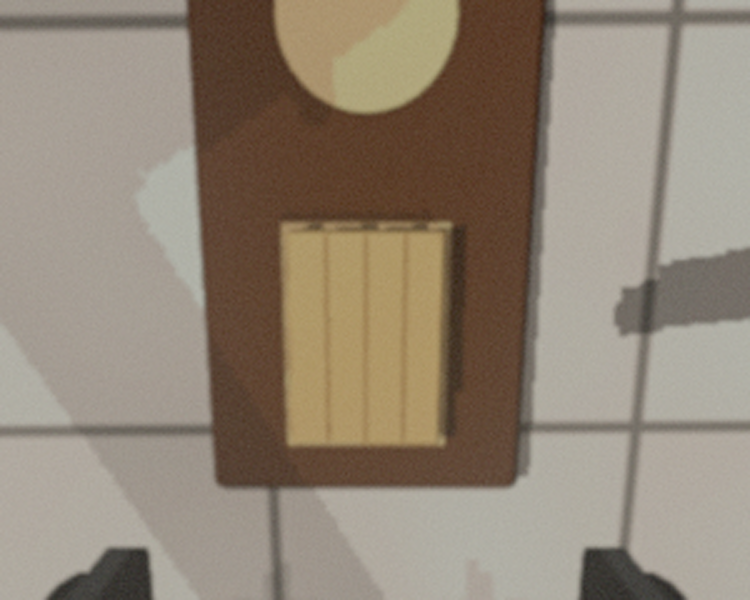

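>>> apply_moves --commands '[0.95, 0, 0, 0, 0, 0, 0.95, 0, 0, 0, 0, 0, 0.95, 0, 0, 0, 0, 0, 0.95, 0, 0, 0, 0, 0, 0.95, 0, 0, 0, 0, 0, 0.95, 0, 0, 0, 0, 0, 0.95, 0, 0, 0, 0, 0, 0.95, 0, 0, 0, 0, 0, 0.95, 0, 0, 0, 0, 0, 0.95, 0, 0, 0, 0, 0, 0.95, 0, 0, 0, 0, 0, 0.95, 0, 0, 0, 0, 0, 0.95, 0, 0, 0, 0, 0, 0.95, 0, 0, 0, 0, 0, 0.95, 0, 0, 0, 0, 0, 0.95, 0, 0, 0, 0, 0, 0.95, 0, 0, 0, 0, 0, 0, 0, 0, 0, 0, 0, 0, 0, 0, 0, 0, 0]'

```text
clock: 34.15
position: [0.3978, -0.1474, 0.1743]
ee_rot: [-0.0, -0.704, 0.711, 0.001]
contact_force: [0.1, 0.4, -1.8]
width: 0.0851
```

Run:
```python
from h import *
for u,v in[(281.5,112.4),(348.8,112.4),(285,197.6),(348,197.6)]:print("coaster",p2w("w10",u,v,.022).round(4))
d,E=save("wrist","w11");to(.465,-.15,.18)
c=w2p("w11",(.465,-.15,.037));print(c);u,v=int(c[0]),int(c[1]);v0=max(v-70,0);print(u-80,v0)
im=cv2.imread("pics/w11.png")[v0:v+70,u-80:u+80];cv2.imwrite("pics/w11c.png",cv2.resize(im,None,fx=4,fy=4,interpolation=cv2.INTER_CUBIC))
```

```text
coaster [0.4706 0.3714 0.022 ]
coaster [0.4702 0.3041 0.022 ]
coaster [0.3815 0.3712 0.022 ]
coaster [0.3811 0.3028 0.022 ]
at [ 0.3977 -0.1467  0.1744] x-axis [-0.0087 -1.     -0.0013] z-axis [-0.0016  0.0013 -1.    ] F [-0.  -0.6  0.4] w 0.0855 t 34.2
units [ 0.09 -2.24 -0.19]
[318.03496572 113.48940485]
238 43
```

View pics/w11c.png

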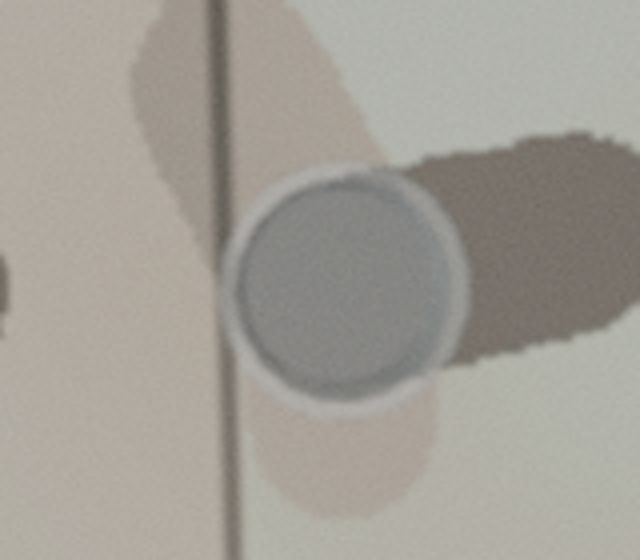

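Tumbler outer circle centre is px (323.9,115.0). That makes 15 pictures viewed, so I'll keep the last one for the final check and measure numerically from here.

Run:
```python
from h import *
a=p2w("w11",323.9,115,.06);print(a);to(a[0],a[1],.027)
```

```text
[ 0.46394828 -0.1549945   0.06      ]
at [ 0.3977 -0.1467  0.1744] x-axis [-0.0087 -1.     -0.0013] z-axis [-0.0016  0.0013 -1.    ] F [-0.  -0.6  0.4] w 0.0855 t 34.2
units [ 0.26 -2.22  4.91]
```

>>> apply_moves --commands '[0.09, -0.74, 0, 0, 0, 0, 0.09, -0.74, 0, 0, 0, 0, 0.08, -0.74, 0, 0, 0, 0, 0, 0, 0, 0, 0, 0, 0, 0, 0.8, 0, 0, 0, 0, 0, 0.9, 0, 0, 0, 0, 0, 0.9, 0, 0, 0, 0, 0, 0.9, 0, 0, 0, 0, 0, 0.9, 0, 0, 0, 0, 0, 0.7, 0, 0, 0, 0, 0, 0, 0, 0, 0, 0, 0, 0, 0, 0, 0]'

```text
clock: 35.4
position: [0.464, -0.1545, 0.0224]
ee_rot: [-0.0, -0.705, 0.71, 0.001]
contact_force: [0.3, -0.7, -0.4]
width: 0.0855
```

>>> apply_moves --commands '[0, 0, 0, 0, 0, 0, 0, 0, 0, 0, 0, 0, 0, 0, 0, 0, 0, 0, 0, 0, 0, 0, 0, 0, 0, 0, 0, 0, 0, 0, 0, 0, 0, 0, 0, 0, 0, 0, 0, 0, 0, 0, 0, 0, 0, 0, 0, 0]' --jaw -1 --newtons 40

```text
clock: 36.2
position: [0.4653, -0.1554, 0.0237]
ee_rot: [0.001, -0.704, 0.71, -0.001]
contact_force: [0.3, 1.7, 5.9]
width: 0.0517
```

```bash
python3 -c "
from h import *
to(.4639,-.155,.02)"
```

```text
at [ 0.4653 -0.1554  0.0237] x-axis [-8.1e-03 -1.0e+00  6.0e-04] z-axis [ 2.2e-03 -7.0e-04 -1.0e+00] F [0.3 1.7 5.9] w 0.0517 t 36.2
units [-0.01  0.05  0.12]
```

>>> apply_moves --commands '[0, 0, -0.4, 0, 0, 0, 0, 0, -1, 0, 0, 0, 0, 0, -1, 0, 0, 0, 0, 0, -1, 0, 0, 0, -0.5, 0.08, 0, 0, 0, 0, -0.9, 0.08, 0, 0, 0, 0, -1, 0.08, 0, 0, 0, 0, -1, 0.08, 0, 0, 0, 0, -1, 0.08, 0, 0, 0, 0, -1, 0.08, 0, 0, 0, 0, -1, 0.08, 0, 0, 0, 0, -1, 0.08, 0, 0, 0, 0, -1, 0.08, 0, 0, 0, 0, -1, 0.08, 0, 0, 0, 0, -1, 0.08, 0, 0, 0, 0, -1, 0.08, 0, 0, 0, 0, -1, 0.08, 0, 0, 0, 0, -1, 0.08, 0, 0, 0, 0, -1, 0.08, 0, 0, 0, 0, -1, 0.08, 0, 0, 0, 0]'

```text
clock: 38.2
position: [0.4281, 0.3081, 0.1233]
ee_rot: [-0.001, -0.704, 0.71, 0.0]
contact_force: [0.6, -0.8, -1.1]
width: 0.0519
```

>>> apply_moves --commands '[-0.6, 0.08, 0, 0, 0, 0, -0.4, 0.08, 0, 0, 0, 0, 0, 0, 0, 0, 0, 0, 0, 0, 0, 0, 0, 0]'

```text
clock: 38.6
position: [0.4245, 0.3363, 0.1237]
ee_rot: [-0.001, -0.705, 0.71, -0.0]
contact_force: [0.1, -0.3, -2.0]
width: 0.052
```

```bash
python3 -c "
from h import *
to(.4262,.3374,.0455)"
```

```text
at [0.4245 0.3363 0.1237] x-axis [-0.0072 -1.      0.0014] z-axis [-0.001  -0.0014 -1.    ] F [ 0.1 -0.3 -2. ] w 0.052 t 38.6
units [-0.04 -0.06  2.61]
```

>>> apply_moves --commands '[-0.04, -0.06, 0.8, 0, 0, 0, 0, 0, 0.8, 0, 0, 0, 0, 0, 0.6, 0, 0, 0, 0, 0, 0.2, 0, 0, 0, 0, 0, 0.05, 0, 0, 0, 0, 0, 0.03, 0, 0, 0, 0, 0, 0, 0, 0, 0]'

```text
clock: 39.3
position: [0.4278, 0.3384, 0.0507]
ee_rot: [0.001, -0.704, 0.71, -0.0]
contact_force: [0.3, -0.6, -1.5]
width: 0.0517
```

```bash
python3 -c "
from h import *
to(.4262,.3374,.0455)"
```

```text
at [0.4278 0.3384 0.0507] x-axis [-8.1e-03 -1.0e+00 -8.0e-04] z-axis [ 1.6e-03  8.0e-04 -1.0e+00] F [ 0.3 -0.6 -1.5] w 0.0517 t 39.3
units [0.03 0.05 0.17]
```

>>> apply_moves --commands '[0.03, 0.04, 0.08, 0, 0, 0, 0, 0, 0.05, 0, 0, 0, 0, 0, 0.03, 0, 0, 0, 0, 0, 0.03, 0, 0, 0, 0, 0, 0, 0, 0, 0]'

```text
clock: 39.8
position: [0.4258, 0.3373, 0.0457]
ee_rot: [0.0, -0.704, 0.71, -0.0]
contact_force: [-2.3, -1.4, 9.6]
width: 0.0522
```

>>> apply_moves --commands '[0, 0, 0, 0, 0, 0, 0, 0, 0, 0, 0, 0, 0, 0, 0, 0, 0, 0, 0, 0, 0, 0, 0, 0, 0, 0, 0, 0, 0, 0, 0, 0, 0, 0, 0, 0, 0, 0, -0.3, 0, 0, 0, 0, 0, -0.8, 0, 0, 0, 0, 0, -1, 0, 0, 0, 0, 0, -1, 0, 0, 0, 0, 0, -1, 0, 0, 0, 0, 0.2, -1, 0, 0, 0, 0, 1, 0, 0, 0, 0, 0, 1, 0, 0, 0, 0, 0, 0, 0, 0, 0, 0, 0, 0, 0, 0, 0]' --jaw 1

```text
invalid input at $.commands: expected a multiple of 6 numbers
```

Run:
```python
from h import *
d,E=save("wrist","w12");to(.624,-.004,.2)
g=cv2.imread("pics/w12.png")
c=w2p("w12",(.426,.3374,.022));t=w2p("w12",(.426,.3374,.096));print(c,t)
hsv=cv2.cvtColor(g,cv2.COLOR_BGR2HSV);u,v=c.round().astype(int)
print("row S",hsv[v,u-50:u+50,1].tolist());print("col S",hsv[v-60:v+60,u,1].tolist())
print("row V",hsv[v,u-50:u+50,2].tolist());print("col V",hsv[v-60:v+60,u,2].tolist())
```

```text
at [0.4258 0.3373 0.0457] x-axis [-7.4e-03 -1.0e+00 -1.0e-04] z-axis [ 6.e-04  1.e-04 -1.e+00] F [-2.9 -1.4  9.5] w 0.0518 t 39.85
units [11.33 -6.7  -5.14]
[315.267718  226.2602692] [314.50491704 301.8054702 ]
row S [96, 100, 100, 100, 100, 82, 61, 54, 52, 53, 50, 47, 29, 36, 33, 31, 41, 34, 37, 30, 37, 34, 49, 39, 42, 50, 43, 44, 44, 38, 41, 55, 56, 42, 56, 50, 45, 49, 49, 47, 53, 42, 43, 39, 53, 51, 35, 56, 48, 54, 42, 54, 53, 45, 46, 45, 40, 56, 57, 46, 46, 56, 46, 44, 56, 44, 62, 41, 56, 56, 49, 47, 54, 53, 39, 48, 46, 44, 46, 50, 38, 46, 49, 60, 50, 53, 46, 45, 61, 39, 30, 25, 52, 56, 64, 68, 80, 99, 102, 113]
col S [117, 117, 116, 119, 119, 116, 116, 121, 118, 122, 115, 122, 122, 116, 122, 123, 122, 119, 116, 121, 120, 119, 103, 84, 83, 63, 66, 53, 64, 50, 73, 60, 61, 57, 58, 68, 65, 56, 60, 62, 54, 61, 54, 59, 49, 60, 61, 59, 55, 61, 58, 53, 60, 51, 60, 56, 55, 55, 47, 54, 42, 49, 52, 45, 49, 57, 56, 46, 44, 39, 50, 54, 49, 47, 45, 54, 52, 54, 48, 39, 23, 18, 16, 16, 16, 14, 21, 19, 16, 11, 16, 14, 16, 16, 17, 13, 18, 18, 16, 18, 14, 13, 16, 19, 23, 22, 24, 20, 26, 23, 23, 25
[... 321 characters left out ...]
, 86, 90, 87, 87, 91, 88, 87, 85, 86, 84, 79, 78, 82, 84, 87, 81, 88, 83, 85, 86, 82, 77, 80, 83, 84, 85, 93, 99, 104, 107, 112, 121, 139, 147, 140]
col V [175, 174, 174, 174, 174, 176, 174, 171, 171, 173, 173, 171, 170, 173, 173, 172, 171, 172, 173, 173, 172, 163, 151, 125, 104, 85, 93, 82, 88, 86, 80, 89, 88, 85, 84, 82, 86, 82, 93, 82, 90, 88, 81, 86, 84, 85, 83, 82, 83, 79, 83, 86, 77, 80, 85, 86, 83, 83, 86, 85, 79, 84, 84, 79, 83, 85, 78, 89, 86, 79, 86, 81, 84, 86, 85, 85, 78, 81, 79, 92, 109, 140, 157, 160, 161, 162, 158, 161, 161, 160, 160, 161, 160, 161, 163, 160, 160, 158, 160, 160, 147, 141, 145, 147, 153, 152, 151, 152, 154, 152, 152, 152, 154, 152, 153, 150, 153, 153, 152, 152]
```

The move was refused for a bad number count, so nothing moved. Resending.

>>> apply_moves --commands '[0, 0, 0, 0, 0, 0, 0, 0, 0, 0, 0, 0, 0, 0, 0, 0, 0, 0, 0, 0, 0, 0, 0, 0, 0, 0, 0, 0, 0, 0, 0, 0, -0.3, 0, 0, 0, 0, 0, -0.8, 0, 0, 0, 0, 0, -1, 0, 0, 0, 0, 0, -1, 0, 0, 0, 0, 0, -1, 0, 0, 0, 0, 0, -1, 0, 0, 0, 0, 1, 0, 0, 0, 0, 0, 1, 0, 0, 0, 0, 0, 0, 0, 0, 0, 0, 0, 0, 0, 0, 0, 0]' --jaw 1

```text
clock: 41.35
position: [0.3657, 0.3379, 0.1979]
ee_rot: [0.001, -0.705, 0.71, -0.0]
contact_force: [0.3, 0.7, -0.8]
width: 0.0853
```

Run:
```python
from h import *
d,E=save("wrist","w13");to(.624,-.004,.2)
c=w2p("w13",(.426,.3374,.022));t=w2p("w13",(.426,.3374,.096));print(c,t)
g=cv2.imread("pics/w13.png")
cl=cv2.Canny(g,30,80);u,v=c.round().astype(int)
print("row edges",[x+u-50 for x in range(100) if cl[v,u-50+x]]);print("row-8",[x+u-50 for x in range(100) if cl[v-8,u-50+x]]);
print("col edges",[y+max(v-70,0) for y in range(140) if v-70+y>=0 and cl[v-70+y,u]]);print("col+6",[y+v-70 for y in range(140) if v-70+y>=0 and cl[v-70+y,u+6]])
```

```text
at [0.3664 0.338  0.1977] x-axis [-7.4e-03 -1.0e+00 -7.0e-04] z-axis [ 1.7e-03  6.0e-04 -1.0e+00] F [ 0.2  0.3 -0.1] w 0.0854 t 41.4
units [11.34 -8.67 -0.07]
[316.06162938 120.27803746] [315.89878159 123.04070938]
row edges [np.int64(285), np.int64(290), np.int64(342), np.int64(347)]
row-8 [np.int64(284), np.int64(288), np.int64(293), np.int64(340), np.int64(344), np.int64(348)]
col edges [np.int64(73), np.int64(74), np.int64(76), np.int64(93), np.int64(95), np.int64(96), np.int64(152), np.int64(156), np.int64(163), np.int64(180)]
col+6 [np.int64(73), np.int64(94), np.int64(97), np.int64(151), np.int64(156), np.int64(163), np.int64(179)]
```

Tumbler outline is concentric with the coaster to about 1 mm. On to the frosted cup.

>>> apply_moves --commands '[0.94, -0.72, 0, 0, 0, 0, 0.94, -0.72, 0, 0, 0, 0, 0.94, -0.72, 0, 0, 0, 0, 0.94, -0.72, 0, 0, 0, 0, 0.94, -0.72, 0, 0, 0, 0, 0.94, -0.72, 0, 0, 0, 0, 0.94, -0.72, 0, 0, 0, 0, 0.94, -0.72, 0, 0, 0, 0, 0.94, -0.72, 0, 0, 0, 0, 0.94, -0.72, 0, 0, 0, 0, 0.94, -0.72, 0, 0, 0, 0, 0.94, -0.72, 0, 0, 0, 0, 0, 0, 0, 0, 0, 0, 0, 0, 0, 0, 0, 0]'

```text
clock: 42.8
position: [0.6232, -0.004, 0.1963]
ee_rot: [-0.0, -0.703, 0.711, 0.0]
contact_force: [-0.5, 0.3, 0.2]
width: 0.0857
```

Run:
```python
from h import *
d,E=save("wrist","w14");to(.69,-.004,.02)
c=w2p("w14",(.694,-.004,.072));print(c,E[:3,3])
g=cv2.cvtColor(cv2.imread("pics/w14.png"),cv2.COLOR_BGR2GRAY);b=cv2.GaussianBlur(g,(5,5),1)
u,v=c.round().astype(int);u0,v0=u-60,max(v-60,0);k=b[v0:v+60,u0:u+60];k=cv2.resize(k,None,fx=4,fy=4,interpolation=cv2.INTER_CUBIC)
for p in(40,30,20):
    h=cv2.HoughCircles(k,cv2.HOUGH_GRADIENT,1,20,param1=60,param2=p,minRadius=100,maxRadius=180)
    if h is not None:
        for a,bb,r in h[0][:5]:print(p,np.round([u0+a/4,v0+bb/4,r/4],1),p2w("w14",u0+a/4-.4,v0+bb/4-.4,.072).round(4),"r mm",round(r/4/286*(E[2,3]-.072)*1000,1))
        break
cl=cv2.Canny(b,20,60)
print("row",[x for x in range(u-60,u+60) if cl[v,x]],"col",[y for y in range(v0,v+60) if cl[y,u]],u,v)
```

```text
at [ 0.6225 -0.003   0.1965] x-axis [-8.9e-03 -1.0e+00 -5.0e-04] z-axis [-1.2e-03  5.0e-04 -1.0e+00] F [-0.2  0.8  0.1] w 0.0853 t 42.85
units [ 0.02 -2.26  5.88]
[315.01998554 109.63451703] [ 0.69348462 -0.0053146   0.3397616 ]
40 [317.1 112.6  31.5] [ 0.6917 -0.0055  0.072 ] r mm 29.5
40 [314.9 107.9  27.5] [ 0.6959 -0.0035  0.072 ] r mm 25.8
40 [315.4 117.4  26.9] [ 0.6876 -0.0039  0.072 ] r mm 25.2
40 [323.1 111.1  29. ] [ 0.693  -0.0109  0.072 ] r mm 27.2
row [271, 275, 286, 293, 339, 347, 350] col [51, 52, 76, 80, 88, 136, 144] 315 110
```

>>> apply_moves --commands '[0.02, -0.78, 0, 0, 0, 0, 0.02, -0.78, 0, 0, 0, 0, 0.02, -0.78, 0, 0, 0, 0, 0, 0, 0, 0, 0, 0, 0, 0, 0.8, 0, 0, 0, 0, 0, 1, 0, 0, 0, 0, 0, 1, 0, 0, 0, 0, 0, 1, 0, 0, 0, 0, 0, 1, 0, 0, 0, 0, 0, 1, 0, 0, 0, 0, 0, 0, 0, 0, 0, 0, 0, 0, 0, 0, 0]'

```text
clock: 44.05
position: [0.6918, -0.0043, 0.0234]
ee_rot: [-0.0, -0.705, 0.71, 0.0]
contact_force: [0.9, -0.5, 0.8]
width: 0.0856
```

>>> apply_moves --commands '[0, 0, 0, 0, 0, 0, 0, 0, 0, 0, 0, 0, 0, 0, 0, 0, 0, 0, 0, 0, 0, 0, 0, 0, 0, 0, 0, 0, 0, 0, 0, 0, 0, 0, 0, 0, 0, 0, 0, 0, 0, 0, 0, 0, 0, 0, 0, 0]' --jaw -1 --newtons 30

```text
clock: 44.85
position: [0.6942, -0.0049, 0.026]
ee_rot: [0.002, -0.704, 0.71, -0.002]
contact_force: [-0.7, 0.4, 6.2]
width: 0.0613
```

Run:
```python
from h import *
to(.6925,-.0055,.022)
T=pose();d,E=save("wrist","w15")
g=cv2.imread("pics/w15.png",0)
# rim far point of cup, straight ahead (u~cx)
cl=cv2.Canny(cv2.GaussianBlur(g,(5,5),1),20,60)
for u in(310,316,322):print(u,[y for y in range(60,330) if cl[y,u]])
for cx in(.688,.691,.694):print(cx,w2p("w15",(cx+.031,-.0055,.072)),w2p("w15",(cx+.028,-.0055,.072)),w2p("w15",(cx+.029,-.0055,0)))
```

```text
at [ 0.6942 -0.0049  0.026 ] x-axis [-7.8e-03 -1.0e+00  2.0e-04] z-axis [ 4.6e-03 -3.0e-04 -1.0e+00] F [-0.7  0.4  6.2] w 0.0613 t 44.85
units [0.02 0.06 0.13]
310 [65, 182, 187, 193, 269, 327]
316 [66, 182, 193, 270, 328]
322 [67, 182, 193, 270, 327]
0.688 [315.73365675 236.99487106] [315.79439589 244.37986506] [315.99830414 190.77112706]
0.691 [315.6719855  229.49654624] [315.73365675 236.99487106] [315.96242965 186.04745815]
0.694 [315.60936053 221.88226167] [315.6719855  229.49654624] [315.92622247 181.27998358]
```

>>> apply_moves --commands '[0, 0, -0.4, 0, 0, 0, 0, 0, -1, 0, 0, 0, 0, 0, -1, 0, 0, 0, 0, 0, -1, 0, 0, 0, -0.87, 0.37, 0, 0, 0, 0, -0.87, 0.37, 0, 0, 0, 0, -0.87, 0.37, 0, 0, 0, 0, -0.87, 0.37, 0, 0, 0, 0, -0.87, 0.37, 0, 0, 0, 0, -0.87, 0.37, 0, 0, 0, 0, -0.87, 0.37, 0, 0, 0, 0, -0.87, 0.37, 0, 0, 0, 0, -0.87, 0.37, 0, 0, 0, 0, -0.87, 0.37, 0, 0, 0, 0, -0.87, 0.37, 0, 0, 0, 0, -0.87, 0.37, 0, 0, 0, 0, -0.87, 0.37, 0, 0, 0, 0, 0, 0, 0, 0, 0, 0, 0, 0, 0, 0, 0, 0]'

```text
clock: 46.8
position: [0.5508, 0.3357, 0.1258]
ee_rot: [0.0, -0.705, 0.709, -0.001]
contact_force: [0.5, 0.5, -0.2]
width: 0.0617
```

```bash
python3 -c "
from h import *
to(.5512,.3368,.042)"
```

```text
at [0.5508 0.3357 0.1258] x-axis [-6.2e-03 -1.0e+00  4.0e-04] z-axis [ 1.e-03 -4.e-04 -1.e+00] F [ 0.5  0.5 -0.2] w 0.0617 t 46.8
units [-0.04 -0.01  2.79]
```

Contact is expected near TCP z = 0.035.

>>> apply_moves --commands '[-0.04, -0.01, 0.8, 0, 0, 0, 0, 0, 0.9, 0, 0, 0, 0, 0, 0.8, 0, 0, 0, 0, 0, 0.3, 0, 0, 0, 0, 0, 0.06, 0, 0, 0, 0, 0, 0, 0, 0, 0]'

```text
clock: 47.4
position: [0.5522, 0.3363, 0.04]
ee_rot: [0.0, -0.704, 0.71, -0.0]
contact_force: [-0.9, 0.6, 0.7]
width: 0.0615
```

```bash
python3 -c "
from h import *
to(.5512,.3368,.035)"
```

```text
at [0.5522 0.3363 0.04  ] x-axis [-8.6e-03 -1.0e+00 -2.0e-04] z-axis [ 1.2e-03  2.0e-04 -1.0e+00] F [-0.9  0.6  0.7] w 0.0615 t 47.4
units [-0.02  0.03  0.17]
```

>>> apply_moves --commands '[0, 0.02, 0.06, 0, 0, 0, 0, 0, 0.05, 0, 0, 0, 0, 0, 0.03, 0, 0, 0, 0, 0, 0, 0, 0, 0]'

```text
clock: 47.8
position: [0.551, 0.3369, 0.036]
ee_rot: [0.001, -0.704, 0.71, -0.0]
contact_force: [-1.2, -0.6, 3.1]
width: 0.0615
```

>>> apply_moves --commands '[0, 0, 0.03, 0, 0, 0, 0, 0, 0, 0, 0, 0]'

```text
clock: 48.0
position: [0.5509, 0.3369, 0.036]
ee_rot: [0.001, -0.704, 0.71, -0.0]
contact_force: [-2.0, -0.7, 8.0]
width: 0.0619
```

>>> apply_moves --commands '[0, 0, 0, 0, 0, 0, 0, 0, 0, 0, 0, 0, 0, 0, 0, 0, 0, 0, 0, 0, 0, 0, 0, 0, 0, 0, 0, 0, 0, 0, 0, 0, -0.3, 0, 0, 0, 0, 0, -0.8, 0, 0, 0, 0, 0, -1, 0, 0, 0, 0, 0, -1, 0, 0, 0, 0, 0, -1, 0, 0, 0, 0, 0, -1, 0, 0, 0, 0, 1, -0.6, 0, 0, 0, 0, 1, 0, 0, 0, 0, 0, 1, 0, 0, 0, 0, 0, 0, 0, 0, 0, 0, 0, 0, 0, 0, 0, 0]' --jaw 1

```text
clock: 49.6
position: [0.4606, 0.3376, 0.2062]
ee_rot: [0.001, -0.705, 0.71, -0.0]
contact_force: [-0.0, -0.4, -0.2]
width: 0.0857
```

Run:
```python
from h import *
d,E=save("wrist","w16");to(.46,.33,.2);save("scene","s2");save("side","sd2")
a=cv2.imread("pics/w16.png")[30:270,190:450];a=cv2.resize(a,(325,300))
b=cv2.imread("pics/w13.png")[60:180,260:370];b=cv2.resize(b,(275,300),interpolation=cv2.INTER_CUBIC)
c=cv2.imread("pics/s2.png")[140:270,140:530];c=cv2.resize(c,(800,267),interpolation=cv2.INTER_CUBIC)
m=np.zeros((567,800,3),np.uint8);m[:300,:325]=a;m[:300,330:605]=b;m[300:]=c;cv2.imwrite("pics/fin.png",m)
print(w2p("w16",(.5509,.3368,.01)))
blobs("w16",(15,50,90),(35,255,255),.010,60)
```

```text
at [0.4613 0.3376 0.2059] x-axis [-7.5e-03 -1.0e+00 -6.0e-04] z-axis [ 2.e-03  6.e-04 -1.e+00] F [1.  0.1 0. ] w 0.0854 t 49.65
units [0.25 0.04 0.2 ]
[316.1181636   92.16416667]
px [317. 182.] centroid 450.5 339.7 rect [436.6 337.9] [72.4 75.3] 89.6
```

View pics/fin.png

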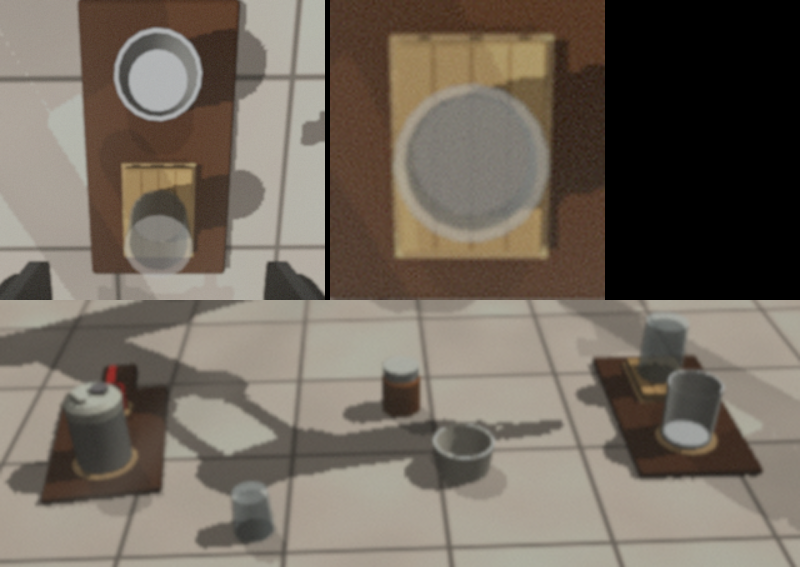

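All items stand. The crop suggests the tumbler may sit a few mm toward the robot on the coaster, so I'll check that numerically, along with the frosted cup.

Run:
```python
from h import *
for f in("w16","w13"):
    g=cv2.imread("pics/%s.png"%f);a,b=w2p(f,(.49,.3374,.022)),w2p(f,(.37,.3374,.022))
    print(f,[(y,round(float(p2w(f,316,y,.022)[0])*1000),int(g[y,313:320].mean())) for y in range(int(a[1]),int(b[1]))])
g=cv2.imread("pics/w16.png")
a,b=w2p("w16",(.60,.3368,.01)),w2p("w16",(.50,.3368,.01))
print([(y,round(float(p2w("w16",316,y,.01)[0])*1000),int(g[y,313:320].mean()),int(cv2.cvtColor(g,cv2.COLOR_BGR2HSV)[y,316,1])) for y in range(int(a[1]),int(b[1]))])
```

```text
w16 [(147, 491, 61), (148, 490, 62), (149, 489, 62), (150, 488, 61), (151, 487, 62), (152, 485, 61), (153, 484, 62), (154, 483, 65), (155, 482, 66), (156, 481, 65), (157, 480, 60), (158, 479, 62), (159, 477, 68), (160, 476, 88), (161, 475, 94), (162, 474, 78), (163, 473, 65), (164, 472, 85), (165, 470, 108), (166, 469, 117), (167, 468, 119), (168, 467, 120), (169, 466, 123), (170, 464, 123), (171, 463, 123), (172, 462, 122), (173, 461, 121), (174, 460, 123), (175, 459, 122), (176, 457, 123), (177, 456, 122), (178, 455, 122), (179, 454, 122), (180, 453, 116), (181, 451, 101), (182, 450, 82), (183, 449, 70), (184, 448, 63), (185, 446, 62), (186, 445, 62), (187, 444, 60), (188, 443, 62), (189, 442, 60), (190, 440, 61), (191, 439, 61), (192, 438, 61), (193, 437, 62), (194, 435, 62), (195, 434, 62), (196, 433, 63), (197, 432, 61), (198, 430, 60), (199, 429, 61), (200, 428, 64), (201, 427, 76), (202, 425, 102), (203, 424, 122), (204, 423, 127), (205, 422, 126), (206, 420, 126), (207, 419, 126), (208, 418, 126), (209, 416, 126), (210, 415, 126), (211, 414, 125), (212, 413, 126), (213, 411, 
[... 3581 characters left out ...]
 179, 1), (104, 538, 179, 3), (105, 537, 178, 3), (106, 536, 179, 4), (107, 535, 178, 6), (108, 534, 179, 6), (109, 533, 179, 4), (110, 532, 179, 1), (111, 531, 178, 4), (112, 529, 179, 3), (113, 528, 179, 4), (114, 527, 178, 3), (115, 526, 179, 0), (116, 525, 180, 4), (117, 524, 176, 4), (118, 523, 155, 5), (119, 522, 110, 2), (120, 521, 74, 10), (121, 519, 77, 16), (122, 518, 110, 2), (123, 517, 152, 2), (124, 516, 172, 4), (125, 515, 166, 2), (126, 514, 133, 13), (127, 513, 87, 59), (128, 512, 62, 109), (129, 510, 62, 115), (130, 509, 62, 115), (131, 508, 63, 117), (132, 507, 64, 117), (133, 506, 61, 112), (134, 505, 62, 121), (135, 504, 63, 126), (136, 502, 62, 123), (137, 501, 64, 110)]
```

Everything measured is within about 2–3 mm of its target, the leftovers look untouched, and the gripper is clear. Handing in.

```bash
python3 -c "
from h import *
print(manip.sign_off(),manip.get_state()['clock'])"
```

```text
the job is handed in; nothing more can be done
the job is handed in; nothing more can be done
```

Both drink sets are laid out in the order asked and handed in at about 50 s, well inside the 144 s limit. No verdict was reported. My last checks put every item upright and within about 4 mm of its target.

- **Sippy cup:** it first landed 3–4 mm too far out on the large inset. I regrasped it and shifted it back, and the cork margin on the near side then measured about 5.5 mm against 5 mm ideal.
- **Scoop:** bowl about 2 mm off the small inset's centre, handle along the grip.
- **Coaster:** it covers the rectangular inset, centred to about 1 mm and in line with it.
- **Tumbler:** still upside down on the coaster. Two views disagreed on how far it sits toward the robot, 1 mm in one and 3.5 mm in the other. I left it rather than handle the glass again.
- **Frosted cup:** mouth up on the round inset, about 2 mm toward the robot.

The small glass, jar and ramekin looked undisturbed in the final picture; I did not measure them again. The highest wrist-force reading I saw was about 12 N. One move call was refused for a bad number count before anything moved, and I sent it again.

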